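Stack the film carriers in the scanner's in-tray

TASK

Load the next scanning batch into the in-tray (the one with green end walls): stack the film carriers one at a time, from the bottom up, yellow first, then blue, then magenta, and last lay the aluminium cover plate on top, handle up. Each must lie flat, neatly squared up with the tray and centred between its end walls, set down gently rather than dropped; leave the loupe, the film can and the mouse where they are.

Things in the scene. Friction and masses are not known exactly. Their poses are not given: they have to be found in the camera images.
- yellow_carrier: film carrier: a flat rectangular yellow plastic frame round a black film strip with three amber pictures. 96 mm long (its x), 54 mm wide (its y), 22 mm high (its z), about 60 to 130 g, flat top and underside, no studs. Lies loose and flat on the desk. Origin: centre of the underside; z up.
- blue_carrier: film carrier: a flat rectangular blue plastic frame round a black film strip with three amber pictures. 96 mm long (its x), 54 mm wide (its y), 22 mm high (its z), about 60 to 130 g, flat top and underside, no studs. Lies loose and flat on the desk. Origin: centre of the underside; z up.
- magenta_carrier: film carrier: a flat rectangular magenta plastic frame round a black film strip with three amber pictures. 96 mm long (its x), 54 mm wide (its y), 22 mm high (its z), about 60 to 130 g, flat top and underside, no studs. Lies loose and flat on the desk. Origin: centre of the underside; z up.
- cover_plate: cover plate: bare aluminium plate 96 mm (its x) by 54 mm (its y) by 10 mm thick, with a black block handle standing on its middle, 44 mm long (x), 18 mm wide (y), from 10 mm to 38 mm above the underside; about 140 to 280 g. Lies loose on the desk, handle up; best pinched by the handle across its 18 mm. Origin: centre of the underside; z up.
- in_tray: scanner in-tray (the target): fixed white base 142 mm (its x) by 74 mm (its y), with a green upright wall at each x end, 14 mm thick, 74 mm wide, rising to 45 mm above the desk. Between them a flat floor 15 mm above the desk, 114 mm long, with a green stripe; both long (y) sides open. A carrier has 9 mm to spare at each end. Origin: centre of the underside, at desk height; z up.
- out_tray: scanner out-tray (not the target): fixed white base 142 mm (its x) by 74 mm (its y), with a black upright wall at each x end, 14 mm thick, 74 mm wide, rising to 45 mm above the desk. Between them a flat floor 15 mm above the desk, 114 mm long, with a black stripe; both long (y) sides open. A carrier has 9 mm to spare at each end. Origin: centre of the underside, at desk height; z up.
- loupe: bystander: black loupe with a glass top, 48 mm across, 45 mm high, loose, standing. Origin: centre of the underside. Leave alone.
- film_can: bystander: small black film can with a light round top, 32 mm across, 50 mm high, loose, standing. Origin: centre of the underside. Leave alone.
- mouse: bystander: grey computer mouse, 98 by 58 by 30 mm, loose. Origin: centre of the underside. Leave alone.
There are look-alikes about, which are no part of the job. What is shaped like the cover_plate but orange or pink is not meant.

How it is judged:
On the way, in this order (a step that is already met when the one before it is completed fails the run):
1. the yellow carrier lies flat and square on the floor of the in-tray (horizontal distance between yellow_carrier and in_tray below 0.013 m and z of yellow_carrier in the frame of in_tray between 0.011 and 0.019 m and angle between the x axis of yellow_carrier and the x axis of in_tray, either way round below 0.2 rad and angle between yellow_carrier's own z axis and vertical below 0.08 rad), for 0.2 s.
2. the blue carrier lies flat and square one layer up (second) in the in-tray (horizontal distance between blue_carrier and in_tray below 0.013 m and z of blue_carrier in the frame of in_tray between 0.033 and 0.041 m and angle between the x axis of blue_carrier and the x axis of in_tray, either way round below 0.2 rad and angle between blue_carrier's own z axis and vertical below 0.08 rad), for 0.2 s.
3. the magenta carrier lies flat and square two layers up (third) in the in-tray (horizontal distance between magenta_carrier and in_tray below 0.013 m and z of magenta_carrier in the frame of in_tray between 0.055 and 0.063 m and angle between the x axis of magenta_carrier and the x axis of in_tray, either way round below 0.2 rad and angle between magenta_carrier's own z axis and vertical below 0.08 rad), for 0.2 s.
4. the cover plate lies flat and square on top (fourth) in the in-tray (horizontal distance between cover_plate and in_tray below 0.013 m and z of cover_plate in the frame of in_tray between 0.077 and 0.085 m and angle between the x axis of cover_plate and the x axis of in_tray, either way round below 0.2 rad and angle between cover_plate's own z axis and vertical below 0.08 rad), for 0.2 s.
At the end, for the whole second after the job is handed in: In the green-walled in-tray, bottom up: yellow, blue, magenta, cover plate; each within 13 mm of the tray centre sideways and 4 mm of its layer height, within 0.2 rad of the tray's long axis (either way round), tilted under 0.08 rad, handle up, at rest (all of step 1 and all of step 2 and all of step 3 and all of step 4 and linear speed of each of yellow_carrier, blue_carrier, magenta_carrier, cover_plate below 0.02 m/s and angular speed of each of yellow_carrier, blue_carrier, magenta_carrier, cover_plate below 0.2 rad/s); the robot touches nothing.
It fails at once if the loupe, film can or mouse is moved more than 25 mm (distance of any of loupe, film_can, mouse from where it was at the start of the episode above 0.025 m).
It fails at once if a carrier or the cover plate is dropped or thrown (faster than 0.6 m/s, not held) ((linear speed of yellow_carrier above 0.6 m/s and contact force between yellow_carrier and the fingers below 0.01 N) or (linear speed of blue_carrier above 0.6 m/s and contact force between blue_carrier and the fingers below 0.01 N) or (linear speed of magenta_carrier above 0.6 m/s and contact force between magenta_carrier and the fingers below 0.01 N) or (linear speed of cover_plate above 0.6 m/s and contact force between cover_plate and the fingers below 0.01 N)).
It also fails if it takes over 120 s, if anything falls off the work surface, if the arm or the gripper's body presses on something with over 40 N, if the wrist force passes 120 N, or if a joint passes its speed limit or range.

ROBOT

A 6-joint arm with a two-finger parallel gripper is mounted at the origin on the work surface. World frame = base frame: x ahead of the robot, y to its left, z up, the work surface at z = 0. Lengths are in m, angles in rad, forces in N, time in s.
With the tool pointing down it reaches from about 0.35 to 0.85 m from the base axis. Payload 8.1 kg.
Tool frame: the origin (TCP) lies on the centre line of the jaws, within the pads' length; the fingertips stand ctrl.tip_extent ahead of it and the grasp point (between the pads) is the TCP (ctrl.tip_extent is the distance from the TCP to the fingertips, in m); z points along the fingers, y is the line along which they close (so a half turn about z gives the same grasp; the last joint's range is limited). The gripper opens to 93 mm and grips with 3 to 60 N. Pads are 15 mm wide; open, the fingers measure 128 mm over their backs; the gripper's body (75 mm by 188 mm) begins 65 mm behind the grasp point.
Start: joints at [1.2, 0.13, 1.488, -0, 1.523, -0.085], TCP at [0.169, 0.576, 0.214] pointing down, gripper open.
Joint ranges: [-2.96, 2.96], [-0.89, 2.26], [0.02, 2.5], [-1.34, 4.48], [0, 2.73], [-2.66, 2.66]. Speed limits (rad/s): [2.39, 2.39, 2.79, 3.14, 3.14, 3.14].

INTERFACE

Orientations are given as a unit quaternion [x, y, z, w].
In Python, from workcell import ctrl gives the robot as it stands.
- The arm moves only by the tool step_arm, never from a script. Its argument "motion" is a list of rows, each an object with "travel": the shift along the tool's x, y, z in cm, a list of three; "twist": the turn about the tool's z in rad; "hand": the opening, from 0 (shut) to 1 (fully open). A call has 1 to 10 rows; each row shifts and turns the commanded pose from where the row before left it, along the tool's axes as they then stand; what a row does not reach is not made up. A row lasts 1/12 s, in which the tool goes at most 41.7 mm and 7.16 degrees, less where a joint would pass 70% of its speed; a pose out of reach is approached as far as the arm can. A call is refused whole if a number of a shift passes 4.17 or a number of a turn 0.125, either way. A call with a gripper value outside its range is refused whole. The fingers move at their own pace and stop on an object; the grip force is fixed at half the most. Time passes only in rows, so rows that do not move let the fingers close. It gives the time, the measured TCP pose, the force, the opening and the grip force at its end, in the units of the state.
- ctrl.read_state(): the state, without advancing time (a new reading comes with each control period).
- ctrl.grab_frame(name): name is "side" or "top"; returns a dict with "color" (420x560x3 uint8, blue, green, red), "depth" (420x560 float32, m along the optical axis (not along the pixel's ray), 0 where there is no reading), "vertical_fov" (degrees; the focal length in pixels is half the picture's height over the tangent of half this angle, whatever the lens; pixels are square), "cx", "cy" (the principal point, pixels), "xyz" and "orientation" of the camera in the world. Camera axes: x right, y up, looking along -z (the intrinsics and any distortion apply to the point x, -y, -z); pixel columns grow to the right and rows downward; lengths in m; the calibration is good to about 2 mm. A picture is of the moment at which its call begins.
- ctrl.hand_in(): hands the job in; it is judged then, once.
The state is a dict: "time_s": time; "joints": joint angles; "dq": joint speeds; "effort": joint torques, N m; "eef_pos": TCP position; "tool_rot": TCP orientation; "ft_force": force on the tool from outside, world axes, zero at the start; "wrist_torque": the same for the moment, N m; "width": opening from 0.0 (shut) to 1.0 (fully open); "grasp_force": force on a finger pad.
Only numpy, scipy, OpenCV 4.12 (cv2) and the standard library are available. Lean on these libraries where they do the work, as an engineer would, in place of code of your own. Each camera call takes 0.05 s, during which the arm holds its last target. There are 200 camera calls.

## Working session

There is one attempt and no reset: what is moved stays moved. The work goes in short steps, Python scripts to look and compute and a tool call to move; the robot and the scene stay as the last step left them, time stands still between calls to the robot, and variables do not carry over. Pictures are saved under pics/ and viewed, at most 14 in all, crops included, and the job is handed in when it is done.

Besides the shell and the picture viewer there is one more tool, called after "Emit:" as name([rows], argument=value, ...), one row to a line, values as JSON. step_arm: Moves the arm, as the interface text tells. Its arguments: {"type":"object","properties":{"motion":{"type":"array"}},"required":["motion"]}

```bash
ls; mkdir -p pics; python3 - <<'E'
from workcell import ctrl
import cv2,numpy as np
print(ctrl.tip_extent, ctrl.read_state())
for n in("top","side"):
    f=ctrl.grab_frame(n); cv2.imwrite(f"pics/{n}0.png",f["color"]); np.save(f"{n}0.npy",f,allow_pickle=True)
    print(n,{k:v for k,v in f.items() if k not in("color","depth")}, (f["depth"]>0).mean())
E
```

```text
pics
0.019 {'time_s': 0.0, 'joints': array([ 1.19961545e+00,  1.31170722e-01,  1.48928115e+00, -8.58859944e-08,
        1.52301888e+00, -8.53593758e-02]), 'dq': array([ 4.62847003e-05,  6.44431975e-04,  5.34911971e-04, -1.13619723e-03,
        3.28721675e-03,  6.95080552e-04]), 'effort': array([ 1.72990018e-03, -5.59855092e+01, -4.91744757e+01,  7.68740731e-02,
        3.54268891e-02, -1.62274505e-04]), 'eef_pos': array([0.16890789, 0.57511962, 0.21308074]), 'tool_rot': array([ 1.42424728e-01,  9.89805190e-01, -9.14701128e-04, -2.12458774e-04]), 'ft_force': array([ 0.88834303,  0.08213989, -0.52865829]), 'wrist_torque': array([ 0.03529605,  0.02301984, -0.00050509]), 'grasp_force': 0.0, 'width': 1.0017447456987985}
top {'vertical_fov': 45.08233698705547, 'cx': 280.402506344906, 'cy': 211.44239049832746, 'xyz': array([0.52462929, 0.02545123, 1.37259628]), 'orientation': array([-0.01363254,  0.01531742,  0.71309068, -0.70077186])} 0.9958928571428571
side {'vertical_fov': 55.77536705933186, 'cx': 276.72413844855447, 'cy': 206.09498777357672, 'xyz': array([0.35038919, 0.71240145, 0.72479373]), 'orientation': array([-0.05698052,  0.40050896,  0.90117805, -0.15564034])} 0.9961862244897959
```

View pics/top0.png

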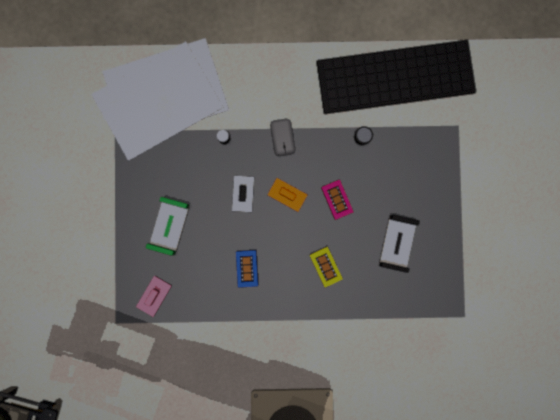

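View pics/side0.png

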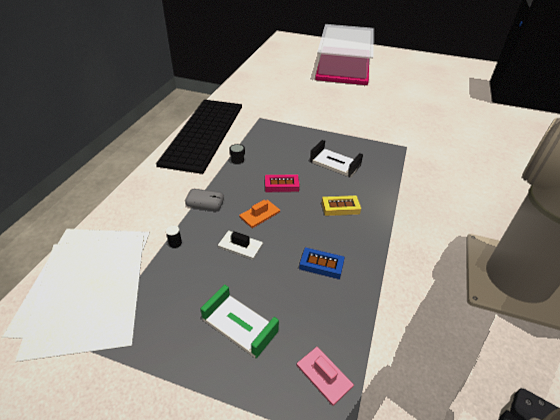

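The top view shows the in-tray at (168,226), blue at (247,268), yellow at (326,266), magenta at (338,199) and the white cover plate with black handle at (243,194). The out-tray is at (399,243), with orange and pink decoys at (287,194) and (154,296). The side view agrees: the tray is at (240,322), blue (322,262), yellow (341,205), magenta (282,182) and the cover (240,243).

```bash
cat > h.py <<'E'
import cv2,numpy as np
from scipy.spatial.transform import Rotation as R
HSV={'yellow':((24,120,70),(34,255,255)),'blue':((105,140,40),(120,255,255)),'magenta':((160,150,60),(175,255,255)),
 'green':((50,120,40),(80,255,255)),'white':((0,0,105),(179,70,255))}
def rays(f,uv):
    uv=np.asarray(uv,float).reshape(-1,2); F=f["color"].shape[0]/2/np.tan(np.radians(f["vertical_fov"])/2)
    d=np.c_[(uv[:,0]-f["cx"])/F,-(uv[:,1]-f["cy"])/F,-np.ones(len(uv))]
    return R.from_quat(f["orientation"]).apply(d)
def plane(f,uv,z):
    d=rays(f,uv); return f["xyz"]+d*((z-f["xyz"][2])/d[:,2])[:,None]
def cloud(f):
    h,w=f["depth"].shape; u,v=np.meshgrid(np.arange(w),np.arange(h))
    return (f["xyz"]+rays(f,np.c_[u.ravel(),v.ravel()])*f["depth"].reshape(-1,1)).reshape(h,w,3)
def tri(f,p,g,q):   # two-view point
    A=[];b=[]
    for F,x in((f,p),(g,q)):
        d=rays(F,x)[0]; d/=np.linalg.norm(d); P=np.eye(3)-np.outer(d,d); A.append(P); b.append(P@F["xyz"])
    s=np.linalg.lstsq(np.vstack(A),np.hstack(b),rcond=None)[0]
    return s,[np.linalg.norm(P@(s-F["xyz"])) for P,F in zip(A,(f,g))]
def rect(P):
    (x,y),(w,h),a=cv2.minAreaRect((P[:,:2]*1000).astype(np.float32))
    if w<h: w,h,a=h,w,a+90
    return np.round([x/1000,y/1000],4),np.round([w,h],1),round(np.radians((a+90)%180-90),3)
def mask(f,c,near=None,rad=.09,amin=10):
    m=cv2.inRange(cv2.cvtColor(f["color"],cv2.COLOR_BGR2HSV),*HSV[c])>0
    C=cloud(f)
    if near is not None: m&=np.hypot(C[...,0]-near[0],C[...,1]-near[1])<rad
    return m,C
E
python3 - <<'E'
from h import *
T,S=[np.load(n+"0.npy",allow_pickle=True).item() for n in("top","side")]
cen={'yellow':(326,266),'blue':(247,268),'magenta':(338,199),'white':(243,194),'green':(168,226)}
for c,p in cen.items():
    n=plane(T,p,.02)[0]
    for nm,f in(("top",T),("side",S)):
        m,C=mask(f,c,n,.1 if c=='green' else .062)
        P=C[m]; z=np.percentile(P[:,2],[2,20,50,80,98]).round(4)
        hi=P[P[:,2]>np.percentile(P[:,2],90)-.006]
        print(c,nm,len(P),z,"all",*rect(P),"| hi",*rect(hi))
for nm,f in(("top",T),("side",S)):
    C=cloud(f); n=plane(T,(283,230),0)[0]; m=np.hypot(C[...,0]-n[0],C[...,1]-n[1])<.02; print("mat",nm,n.round(3),C[m][:,2].mean().round(4),C[m][:,2].std().round(4))
E
```

```text
yellow top 467 [0.0113 0.0205 0.0231 0.0255 0.0289] all [ 0.4309 -0.0971] [96.5 55.5] 0.424 | hi [ 0.4306 -0.0964] [95.8 53.9] 0.422
yellow side 281 [0.0008 0.0203 0.0218 0.0232 0.0247] all [ 0.432  -0.1098] [104.9  80.2] 0.436 | hi [ 0.4315 -0.0961] [94.9 54.8] 0.455
blue top 413 [0.0169 0.0209 0.0235 0.0259 0.0294] all [0.4305 0.1142] [94.4 53.3] 0.046 | hi [0.4306 0.1141] [94.5 52.9] 0.042
blue side 667 [0.0054 0.015  0.021  0.0224 0.0241] all [0.4311 0.106 ] [95.3 75.7] 0.047 | hi [0.4306 0.1156] [95.5 56.5] 0.062
magenta top 424 [0.0155 0.0204 0.0228 0.0255 0.0285] all [ 0.6103 -0.1301] [94.8 53.5] 0.383 | hi [ 0.6103 -0.1301] [94.8 53.5] 0.383
magenta side 430 [0.0042 0.0131 0.0205 0.0224 0.0241] all [ 0.6094 -0.1326] [99.4 62.9] 0.391 | hi [ 0.6099 -0.1289] [94.1 58.4] 0.36
white top 597 [0.0013 0.0087 0.0113 0.0137 0.0168] all [0.6317 0.1242] [100.2  56.2] -0.073 | hi [0.6308 0.1227] [95.8 53.4] -0.079
white side 1029 [-0.0018  0.0001  0.0032  0.0104  0.0126] all [0.6272 0.1216] [122.7 118.2] 1.493 | hi [0.6318 0.124 ] [96.9 56.5] -0.085
green top 325 [0.0139 0.0394 0.0456 0.0479 0.0512] all [0.5469 0.3217] [141.2  72.6] -0.299 | hi [0.5471 0.3217] [140.9  72.5] -0.299
green side 1007 [0.01   0.0181 0.0389 0.0447 0.0466] all [0.5442 0.3125] [142.5  96.7] -0.295 | hi [0.5475 0.3232] [142.4  73.6] -0.301
mat top [0.53  0.016 0.   ] 1.1604 0.4958
mat side [0.53  0.016 0.   ] 0.0004 0.0014
```

```bash
cat > go.py <<'E'
import sys; from h import *; from workcell import ctrl
G=dict(y=(.4308,-.0963,.425),b=(.4306,.1148,.046),m=(.6102,-.1297,.38),c=(.6313,.1233,-.08),t=(.5472,.3223,-.30))
def go(x,y,th,s=None):
    s=s or ctrl.read_state(); r=R.from_quat(s["tool_rot"]); a=r.as_matrix()[:,0]; yaw=np.arctan2(a[1],a[0])
    dy=(th-yaw+np.pi/2)%np.pi-np.pi/2
    q=R.from_euler('z',dy)*r; d=np.array([x,y,s["eef_pos"][2]])-s["eef_pos"]; 
    print("t",round(s["time_s"],2),"eef",s["eef_pos"].round(4),"F",s["ft_force"].round(1),"w",round(s["width"],3),"g",round(s["grasp_force"],1),"q6",s["joints"][5].round(2),"tilt",r.as_matrix()[:,2].round(4))
    print("twist",round(-dy,3),"then travel cm xy",(q.inv().apply(d)*100).round(2)[:2])
if __name__=="__main__": go(*G[sys.argv[1]])
E
python3 go.py y
```

```text
t 0.1 eef [0.1689 0.5752 0.2132] F [0.7 0.7 0.3] w 0.998 g 0.0 q6 -0.09 tilt [-6.0e-04 -1.6e-03 -1.0e+00]
twist -0.711 then travel cm xy [  3.83 -71.97]
```

Emit:
step_arm([
  {"travel": [0, 0, 0], "twist": -0.119, "hand": 1},
  {"travel": [0, 0, 0], "twist": -0.119, "hand": 1},
  {"travel": [0, 0, 0], "twist": -0.119, "hand": 1},
  {"travel": [0, 0, 0], "twist": -0.118, "hand": 1},
  {"travel": [0, 0, 0], "twist": -0.118, "hand": 1},
  {"travel": [0, 0, 0], "twist": -0.118, "hand": 1},
  {"travel": [0, -4, 0], "twist": 0, "hand": 1},
  {"travel": [0, -4, 0], "twist": 0, "hand": 1},
  {"travel": [0, -4, 0], "twist": 0, "hand": 1},
  {"travel": [0, -4, 0], "twist": 0, "hand": 1},
])

```text
time_s: 0.93
eef_pos: [0.2351, 0.4282, 0.2132]
tool_rot: [-0.211, 0.977, -0.0, -0.0]
ft_force: [0.7, 0.3, 0.2]
width: 1.004
grasp_force: 0.0
```

Emit:
step_arm([
  {"travel": [0, -4, 0], "twist": 0, "hand": 1},
  {"travel": [0, -4, 0], "twist": 0, "hand": 1},
  {"travel": [0, -4, 0], "twist": 0, "hand": 1},
  {"travel": [0, -4, 0], "twist": 0, "hand": 1},
  {"travel": [0, -4, 0], "twist": 0, "hand": 1},
  {"travel": [0, -4, 0], "twist": 0, "hand": 1},
  {"travel": [0, -4, 0], "twist": 0, "hand": 1},
  {"travel": [0, -4, 0], "twist": 0, "hand": 1},
  {"travel": [0, -4, 0], "twist": 0, "hand": 1},
  {"travel": [0, 0, 0], "twist": 0, "hand": 1},
])

```text
time_s: 1.77
eef_pos: [0.3855, 0.0958, 0.2139]
tool_rot: [-0.207, 0.978, -0.001, 0.0]
ft_force: [0.1, 0.3, 0.9]
width: 0.998
grasp_force: 0.0
```

```bash
python3 go.py y
```

```text
t 1.77 eef [0.3855 0.0958 0.2139] F [0.1 0.3 0.9] w 0.998 g 0.0 q6 -1.87 tilt [ 7.0e-04 -2.7e-03 -1.0e+00]
twist -0.007 then travel cm xy [  3.79 -19.37]
```

Emit:
step_arm([
  {"travel": [0.8, -4, 0], "twist": -0.007, "hand": 1},
  {"travel": [0.8, -4, 0], "twist": 0, "hand": 1},
  {"travel": [0.8, -4, 0], "twist": 0, "hand": 1},
  {"travel": [0.8, -4, 0], "twist": 0, "hand": 1},
  {"travel": [0.6, -3.4, 0], "twist": 0, "hand": 1},
  {"travel": [0, 0, 4], "twist": 0, "hand": 1},
  {"travel": [0, 0, 4], "twist": 0, "hand": 1},
  {"travel": [0, 0, 4], "twist": 0, "hand": 1},
  {"travel": [0, 0, 2], "twist": 0, "hand": 1},
  {"travel": [0, 0, 0], "twist": 0, "hand": 1},
])

```text
time_s: 2.6
eef_pos: [0.4255, -0.0883, 0.0683]
tool_rot: [-0.214, 0.977, 0.003, -0.004]
ft_force: [-0.5, 0.9, -0.0]
width: 0.996
grasp_force: 0.0
```

```bash
python3 go.py y; python3 - <<'E'
from h import *; from workcell import ctrl
f=ctrl.grab_frame("side"); m=f["color"]; cv2.imwrite("pics/s1.png",cv2.resize(m[130:290,230:470],None,fx=3,fy=3))
E
```

```text
t 2.6 eef [ 0.4255 -0.0883  0.0683] F [-0.5  0.9 -0. ] w 0.996 g 0.0 q6 -2.33 tilt [-0.0099  0.0034 -0.9999]
twist 0.007 then travel cm xy [-0.15 -0.95]
```

View pics/s1.png

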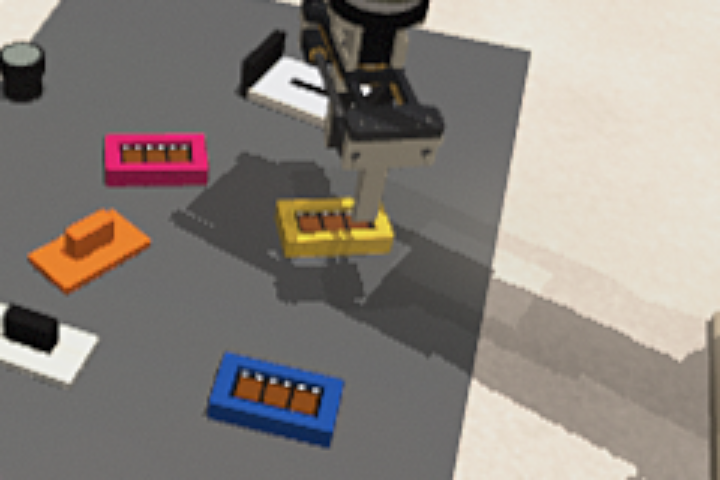

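```bash
python3 go.py y
```

```text
t 2.65 eef [ 0.4275 -0.0889  0.0715] F [-0.   0.2  0.5] w 1.001 g 0.0 q6 -2.33 tilt [-0.0061  0.0022 -1.    ]
twist 0.007 then travel cm xy [ 0.   -0.81]
```

The crop shows the open jaw over the yellow carrier at crop (335,225), with one finger at (370,200), still above it. I'll settle and correct.

Emit:
step_arm([
  {"travel": [0, -0.8, 0], "twist": 0.007, "hand": 1},
  {"travel": [0, 0, 0], "twist": 0, "hand": 1},
  {"travel": [0, 0, 0], "twist": 0, "hand": 1},
])

```text
time_s: 2.9
eef_pos: [0.4356, -0.0983, 0.0767]
tool_rot: [-0.211, 0.978, -0.001, 0.002]
ft_force: [0.8, 0.7, -0.1]
width: 1.001
grasp_force: 0.0
```

```bash
python3 go.py y
```

```text
t 2.9 eef [ 0.4356 -0.0983  0.0767] F [ 0.8  0.7 -0.1] w 1.001 g 0.0 q6 -2.33 tilt [ 0.004  -0.0015 -1.    ]
twist -0.0 then travel cm xy [0.35 0.38]
```

Emit:
step_arm([
  {"travel": [0, 0, 0], "twist": 0, "hand": 1},
  {"travel": [0, 0, 0], "twist": 0, "hand": 1},
  {"travel": [0, 0, 0], "twist": 0, "hand": 1},
])

```text
time_s: 3.15
eef_pos: [0.4339, -0.0975, 0.0749]
tool_rot: [-0.211, 0.977, -0.0, 0.001]
ft_force: [-0.3, 0.1, -0.6]
width: 0.998
grasp_force: 0.0
```

```bash
python3 go.py y
```

```text
t 3.15 eef [ 0.4339 -0.0975  0.0749] F [-0.3  0.1 -0.6] w 0.998 g 0.0 q6 -2.33 tilt [ 1.2e-03 -3.0e-04 -1.0e+00]
twist 0.0 then travel cm xy [0.23 0.24]
```

Descend to z ≈ 0.022 and close.

Emit:
step_arm([
  {"travel": [0.2, 0.2, 1.5], "twist": 0, "hand": 1},
  {"travel": [0, 0, 1.5], "twist": 0, "hand": 1},
  {"travel": [0, 0, 1.5], "twist": 0, "hand": 1},
  {"travel": [0, 0, 0.5], "twist": 0, "hand": 1},
  {"travel": [0, 0, 0], "twist": 0, "hand": 1},
  {"travel": [0, 0, 0], "twist": 0, "hand": 1},
  {"travel": [0, 0, 0], "twist": 0, "hand": 1},
  {"travel": [0, 0, 0], "twist": 0, "hand": 1},
])

```text
time_s: 3.82
eef_pos: [0.4317, -0.0967, 0.0252]
tool_rot: [-0.211, 0.977, -0.0, 0.001]
ft_force: [-0.3, -0.4, -0.8]
width: 1.003
grasp_force: 0.0
```

```bash
python3 go.py y
```

```text
t 3.82 eef [ 0.4317 -0.0967  0.0252] F [-0.3 -0.4 -0.8] w 1.003 g 0.0 q6 -2.33 tilt [ 1.7e-03 -6.0e-04 -1.0e+00]
twist 0.0 then travel cm xy [0.07 0.08]
```

Emit:
step_arm([
  {"travel": [0.07, 0.08, 0.3], "twist": 0, "hand": 1},
  {"travel": [0, 0, 0], "twist": 0, "hand": 0.8},
  {"travel": [0, 0, 0], "twist": 0, "hand": 0.6},
  {"travel": [0, 0, 0], "twist": 0, "hand": 0.4},
  {"travel": [0, 0, 0], "twist": 0, "hand": 0.3},
  {"travel": [0, 0, 0], "twist": 0, "hand": 0.3},
  {"travel": [0, 0, 0], "twist": 0, "hand": 0.3},
  {"travel": [0, 0, 0], "twist": 0, "hand": 0.3},
  {"travel": [0, 0, 0], "twist": 0, "hand": 0.3},
  {"travel": [0, 0, 0], "twist": 0, "hand": 0.3},
])

```text
time_s: 4.65
eef_pos: [0.4299, -0.096, 0.0211]
tool_rot: [-0.211, 0.977, 0.0, -0.0]
ft_force: [0.4, -0.5, 0.6]
width: 0.405
grasp_force: 0.0
```

```bash
python3 go.py y
```

```text
t 4.65 eef [ 0.4299 -0.096   0.0211] F [ 0.4 -0.5  0.6] w 0.405 g 0.0 q6 -2.33 tilt [-0. -0. -1.]
twist 0.0 then travel cm xy [-0.07 -0.07]
```

```bash
python3 - <<'E'
from h import *; from workcell import ctrl
f=ctrl.grab_frame("side"); m=f["color"]; cv2.imwrite("pics/s2.png",cv2.resize(m[150:250,290:410],None,fx=5,fy=5))
s=ctrl.read_state();print(s["width"],s["grasp_force"])
E
```

```text
0.36058489819228073 0.0
```

View pics/s2.png

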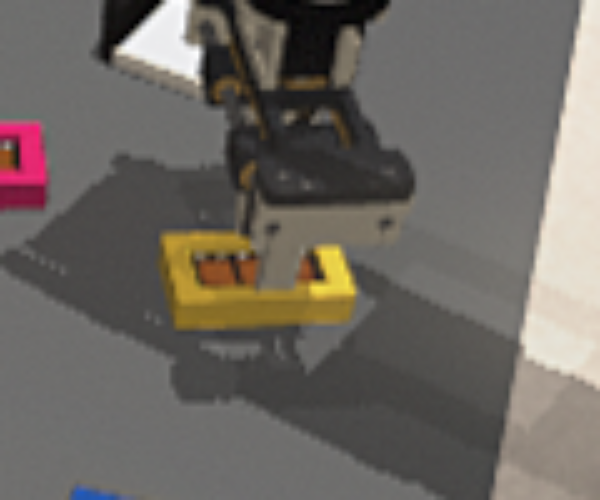

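The crop shows the near finger's tip at crop (278,288), over the yellow frame's top instead of beside it. The jaws are closing above the carrier, although the state says z=0.021. I'll measure the finger by depth.

```bash
python3 - <<'E'
from h import *; from workcell import ctrl
f=ctrl.grab_frame("side"); C=cloud(f)
for v in range(190,214,2): print(v,f["color"][v,346],*[C[v,u].round(3) for u in(344,347)])
g=ctrl.grab_frame("top"); D=cloud(g)
m=(np.hypot(D[...,0]-.431,D[...,1]+.096)<.13)&(D[...,2]>.04)&(D[...,2]<.5); P=D[m]; print(np.percentile(P,[2,50,98],axis=0).round(3))
for k in(("w",ctrl.read_state()["width"]),): print(k)
cv2.imwrite("pics/t2.png",cv2.resize(g["color"][200:420,220:440],None,fx=2.7,fy=2.7))
E
```

```text
190 [34 35 37] [0.42  0.002 0.147] [0.413 0.003 0.15 ]
192 [105 121 130] [ 0.419 -0.     0.139] [ 0.413 -0.002  0.14 ]
194 [ 99 114 121] [0.418 0.001 0.134] [ 0.412 -0.009  0.128]
196 [100 114 122] [ 0.418 -0.005  0.123] [ 0.412 -0.009  0.122]
198 [ 98 114 121] [ 0.417 -0.007  0.116] [ 0.411 -0.01   0.115]
200 [ 97 112 120] [ 0.422 -0.063  0.061] [ 0.415 -0.067  0.06 ]
202 [ 96 112 119] [ 0.421 -0.065  0.054] [ 0.414 -0.067  0.054]
204 [ 97 113 121] [ 0.42  -0.064  0.048] [ 0.413 -0.067  0.048]
206 [ 99 106 112] [ 0.419 -0.065  0.041] [ 0.412 -0.07   0.038]
208 [ 47 141 176] [ 0.419 -0.076  0.024] [ 0.412 -0.08   0.023]
210 [ 39 104 129] [ 0.418 -0.073  0.02 ] [ 0.411 -0.077  0.019]
212 [ 42 112 138] [ 0.417 -0.074  0.012] [ 0.41  -0.078  0.011]
[[ 0.318 -0.166  0.148]
 [ 0.419 -0.099  0.447]
 [ 0.485 -0.007  0.496]]
('w', 0.3135935046271152)
```

View pics/t2.png

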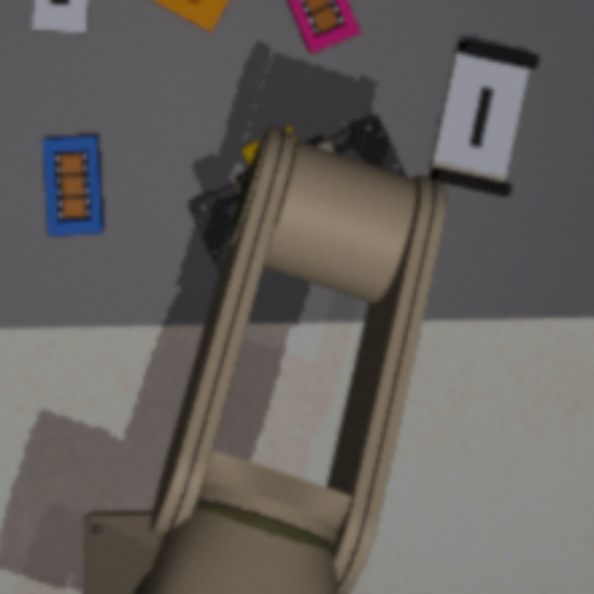

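The side depth puts the finger tip at z≈0.036 and the gripper body's lower edge at ≈0.115. So the reported TCP z reads about 3 cm low here, while xy agrees. The top crop shows only the arm above the carrier. I'll reopen, then go down by camera.

Emit:
step_arm([
  {"travel": [0, 0, 0], "twist": 0, "hand": 1},
  {"travel": [0, 0, 0], "twist": 0, "hand": 1},
  {"travel": [0, 0, 0], "twist": 0, "hand": 1},
  {"travel": [0, 0, 0], "twist": 0, "hand": 1},
  {"travel": [0, 0, 0], "twist": 0, "hand": 1},
  {"travel": [0, 0, 0], "twist": 0, "hand": 1},
  {"travel": [0, 0, 0], "twist": 0, "hand": 1},
  {"travel": [0, 0, 0], "twist": 0, "hand": 1},
  {"travel": [0, 0, 0], "twist": 0, "hand": 1},
  {"travel": [0, 0, 0], "twist": 0, "hand": 1},
])

```text
time_s: 5.63
eef_pos: [0.4298, -0.096, 0.0211]
tool_rot: [-0.211, 0.977, -0.0, -0.0]
ft_force: [0.7, -0.3, -0.0]
width: 0.971
grasp_force: 0.0
```

```bash
cat > tip.py <<'E'
from h import *; from workcell import ctrl
# near finger (camera side): points of its back face in the side view, by depth, in tool frame
s=ctrl.read_state(); f=ctrl.grab_frame("side"); C=cloud(f)
r=R.from_quat(s["tool_rot"]); L=r.inv().apply(C.reshape(-1,3)-s["eef_pos"])
half=s["width"]*.0465
for sg in(1,-1):
    m=(abs(L[:,0])<.009)&(abs(sg*L[:,1]-half-.012)<.014)&(L[:,2]>-.1)&(C.reshape(-1,3)[:,2]>.006)
    if m.sum()>8:
        P=L[m]; print("side y",sg,"n",m.sum(),"finger y mm",(np.median(P[:,1])*1e3).round(1),"x mm",(P[:,0].mean()*1e3).round(1),"tool z of pts",(np.percentile(P[:,2],[0,10,50,90,98,100])*1e3).round(1),"world z min",C.reshape(-1,3)[m][:,2].min().round(4))
print("eef",s["eef_pos"].round(4),"w",s["width"].round(3))
E
python3 tip.py; python3 go.py y
```

```text
side y 1 n 121 finger y mm 61.4 x mm -1.4 tool z of pts [-69.1 -61.9 -41.3 -19.8 -13.8  -8.8] world z min 0.0299
side y -1 n 45 finger y mm -45.7 x mm -3.8 tool z of pts [-75.7 -68.8 -47.   -9.9  -4.1  -3.6] world z min 0.0247
t 5.68 eef [ 0.4299 -0.096   0.0211] F [-0.3 -0.3  0.2] w 0.985 g 0.0 q6 -2.33 tilt [ 0. -0. -1.]
twist 0.0 then travel cm xy [-0.07 -0.07]Traceback (most recent call last):
  File "tip.py", line 10, in <module>
    print("eef",s["eef_pos"].round(4),"w",s["width"].round(3))
                                          ^^^^^^^^^^^^^^^^
AttributeError: 'float' object has no attribute 'round'
```

Emit:
step_arm([
  {"travel": [-0.07, -0.07, 0.7], "twist": 0, "hand": 1},
  {"travel": [0, 0, 0.7], "twist": 0, "hand": 1},
  {"travel": [0, 0, 0.6], "twist": 0, "hand": 1},
  {"travel": [0, 0, 0], "twist": 0, "hand": 1},
  {"travel": [0, 0, 0], "twist": 0, "hand": 1},
  {"travel": [0, 0, 0], "twist": 0, "hand": 1},
])

```text
time_s: 6.18
eef_pos: [0.4306, -0.0963, 0.0009]
tool_rot: [-0.211, 0.977, 0.0, -0.0]
ft_force: [0.1, 0.5, -0.2]
width: 0.998
grasp_force: 0.0
```

```bash
sed -i 's/,"w",s\["width"\].round(3)/,"F",s["ft_force"].round(1)/' tip.py; python3 tip.py
```

```text
side y 1 n 122 finger y mm 63.1 x mm -1.4 tool z of pts [-69.5 -63.3 -41.9 -21.4 -15.8 -11.4] world z min 0.0123
side y -1 n 45 finger y mm -46.9 x mm -3.9 tool z of pts [-78.2 -70.9 -49.1 -15.6  -6.3  -6.2] world z min 0.0071
eef [ 0.4306 -0.0963  0.0009] F [ 0.1  0.5 -0.2]
```

Emit:
step_arm([
  {"travel": [0, 0, 0.3], "twist": 0, "hand": 1},
  {"travel": [0, 0, 0.3], "twist": 0, "hand": 1},
  {"travel": [0, 0, 0], "twist": 0, "hand": 1},
  {"travel": [0, 0, 0], "twist": 0, "hand": 0.3},
  {"travel": [0, 0, 0], "twist": 0, "hand": 0.3},
  {"travel": [0, 0, 0], "twist": 0, "hand": 0.3},
  {"travel": [0, 0, 0], "twist": 0, "hand": 0.3},
  {"travel": [0, 0, 0], "twist": 0, "hand": 0.3},
  {"travel": [0, 0, 0], "twist": 0, "hand": 0.3},
  {"travel": [0, 0, 0], "twist": 0, "hand": 0.3},
])

```text
time_s: 7.07
eef_pos: [0.4315, -0.0963, -0.0042]
tool_rot: [-0.211, 0.977, -0.0, 0.001]
ft_force: [-1.5, 1.9, 6.1]
width: 0.581
grasp_force: 30.9
```

Emit:
step_arm([
  {"travel": [0, 0, 0], "twist": 0, "hand": 0.3},
  {"travel": [0, 0, 0], "twist": 0, "hand": 0.3},
  {"travel": [0, 0, 0], "twist": 0, "hand": 0.3},
])

```text
time_s: 7.32
eef_pos: [0.4315, -0.0963, -0.0043]
tool_rot: [-0.211, 0.977, -0.0, 0.001]
ft_force: [-0.7, 2.9, 6.2]
width: 0.579
grasp_force: 31.0
```

```bash
python3 tip.py; python3 go.py t
```

```text
side y 1 n 65 finger y mm 42.9 x mm -1.3 tool z of pts [-49.9 -44.5 -31.4 -17.3 -13.8 -12.6] world z min 0.0083
side y -1 n 12 finger y mm -28.8 x mm -4.5 tool z of pts [-77.7 -75.  -71.9 -67.2 -65.3 -64.8] world z min 0.0606
eef [ 0.4315 -0.0963 -0.0043] F [-0.7  2.9  6.2]
t 7.37 eef [ 0.4315 -0.0963 -0.0042] F [-0.5  2.   5.8] w 0.583 g 31.0 q6 -2.33 tilt [ 1.3e-03  1.0e-04 -1.0e+00]
twist 0.725 then travel cm xy [ 1.32 43.4 ]
```

Emit:
step_arm([
  {"travel": [0, 0, -0.7], "twist": 0, "hand": 0.3},
  {"travel": [0, 0, -1.5], "twist": 0, "hand": 0.3},
  {"travel": [0, 0, -2.5], "twist": 0, "hand": 0.3},
  {"travel": [0, 0, -3], "twist": 0, "hand": 0.3},
  {"travel": [0, 0, -3], "twist": 0.1, "hand": 0.3},
  {"travel": [0, 0, -2.3], "twist": 0.1, "hand": 0.3},
  {"travel": [0, 0, 0], "twist": 0.12, "hand": 0.3},
  {"travel": [0, 0, 0], "twist": 0.12, "hand": 0.3},
  {"travel": [0, 0, 0], "twist": 0.12, "hand": 0.3},
  {"travel": [0, 0, 0], "twist": 0.1, "hand": 0.3},
])

```text
time_s: 8.2
eef_pos: [0.4307, -0.0964, 0.1255]
tool_rot: [0.12, 0.993, -0.0, 0.0]
ft_force: [0.3, -0.5, -1.5]
width: 0.579
grasp_force: 30.0
```

Emit:
step_arm([
  {"travel": [0, 1, 0], "twist": 0.065, "hand": 0.3},
  {"travel": [0, 2, 0], "twist": 0, "hand": 0.3},
  {"travel": [0, 3, 0], "twist": 0, "hand": 0.3},
  {"travel": [0, 3, 0], "twist": 0, "hand": 0.3},
  {"travel": [0, 3.5, 0], "twist": 0, "hand": 0.3},
  {"travel": [0, 3.5, 0], "twist": 0, "hand": 0.3},
  {"travel": [0, 3.5, 0], "twist": 0, "hand": 0.3},
  {"travel": [0, 3.5, 0], "twist": 0, "hand": 0.3},
  {"travel": [0, 3.5, 0], "twist": 0, "hand": 0.3},
  {"travel": [0, 3.5, 0], "twist": 0, "hand": 0.3},
])

```text
time_s: 9.03
eef_pos: [0.5188, 0.1922, 0.1252]
tool_rot: [0.149, 0.989, -0.0, -0.0]
ft_force: [0.7, -0.5, -0.8]
width: 0.581
grasp_force: 30.0
```

```bash
python3 go.py t
```

```text
t 9.03 eef [0.5188 0.1922 0.1252] F [ 0.7 -0.5 -0.8] w 0.581 g 30.0 q6 -1.01 tilt [-1.e-04 -2.e-04 -1.e+00]
twist 0.0 then travel cm xy [ 1.13 13.27]
```

Emit:
step_arm([
  {"travel": [0.3, 3.5, 0], "twist": 0, "hand": 0.3},
  {"travel": [0.3, 3.5, 0], "twist": 0, "hand": 0.3},
  {"travel": [0.3, 3, 0], "twist": 0, "hand": 0.3},
  {"travel": [0.2, 2, 0], "twist": 0, "hand": 0.3},
  {"travel": [0, 1, 0], "twist": 0, "hand": 0.3},
  {"travel": [0, 0.3, 0], "twist": 0, "hand": 0.3},
  {"travel": [0, 0, 0], "twist": 0, "hand": 0.3},
  {"travel": [0, 0, 0], "twist": 0, "hand": 0.3},
  {"travel": [0, 0, 0], "twist": 0, "hand": 0.3},
  {"travel": [0, 0, 0], "twist": 0, "hand": 0.3},
])

```text
time_s: 9.87
eef_pos: [0.5476, 0.3195, 0.1253]
tool_rot: [0.15, 0.989, -0.0, -0.0]
ft_force: [0.2, 0.2, -0.8]
width: 0.581
grasp_force: 30.0
```

```bash
cat > see.py <<'E'
# where the carrier of colour c stands now (side view, depth), relative to the tray; where its clear top points are
import sys; from h import *; from workcell import ctrl
from go import G
c=sys.argv[1]; f=ctrl.grab_frame(sys.argv[2] if len(sys.argv)>2 else "side"); m,C=mask(f,c,G['t'][:2],.1); P=C[m]
if len(sys.argv)>3: cv2.imwrite(sys.argv[3],cv2.resize(f["color"][230:400,150:350],None,fx=3.5,fy=3.5))
t=np.percentile(P[:,2],90); hi=P[abs(P[:,2]-t)<.005]
print(c,"n",len(P),len(hi),"z pct",np.percentile(P[:,2],[2,50,90,98]).round(4),"top",*rect(hi))
A=np.c_[hi[:,:2]-hi[:,:2].mean(0),np.ones(len(hi))]; print("slope",np.linalg.lstsq(A,hi[:,2],rcond=None)[0].round(3))
E
python3 go.py t; python3 see.py yellow side pics/s3.png
```

```text
t 9.87 eef [0.5476 0.3195 0.1253] F [ 0.2  0.2 -0.8] w 0.581 g 30.0 q6 -0.82 tilt [-1.e-04 -3.e-04 -1.e+00]
twist -0.001 then travel cm xy [0.12 0.26]
yellow n 165 162 z pct [0.149  0.1514 0.1525 0.1531] top [0.5163 0.3301] [50.9 31.2] 1.254
slope [ 0.005 -0.009  0.151]
```

View pics/s3.png

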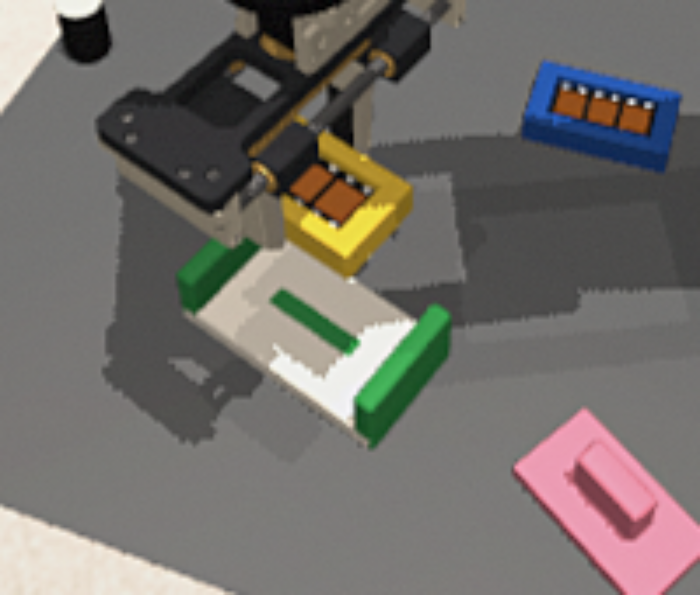

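The crop shows yellow held level above the tray, its free end at crop (350,215), square with the green walls. Its underside is at z≈0.1295, so underside = reported z + 0.0042. Lower it.

Emit:
step_arm([
  {"travel": [0.12, 0.26, 1], "twist": 0, "hand": 0.3},
  {"travel": [0, 0, 2], "twist": 0, "hand": 0.3},
  {"travel": [0, 0, 2.5], "twist": 0, "hand": 0.3},
  {"travel": [0, 0, 2.5], "twist": 0, "hand": 0.3},
  {"travel": [0, 0, 1.5], "twist": 0, "hand": 0.3},
  {"travel": [0, 0, 1], "twist": 0, "hand": 0.3},
  {"travel": [0, 0, 0.3], "twist": 0, "hand": 0.3},
  {"travel": [0, 0, 0], "twist": 0, "hand": 0.3},
  {"travel": [0, 0, 0], "twist": 0, "hand": 0.3},
  {"travel": [0, 0, 0], "twist": 0, "hand": 0.3},
])

```text
time_s: 10.75
eef_pos: [0.5483, 0.3242, 0.0188]
tool_rot: [0.149, 0.989, 0.001, 0.001]
ft_force: [-0.1, 0.2, -0.0]
width: 0.576
grasp_force: 30.0
```

```bash
python3 go.py t; python3 see.py yellow
```

```text
t 10.75 eef [0.5483 0.3242 0.0188] F [-0.1  0.2 -0. ] w 0.576 g 30.0 q6 -0.82 tilt [ 0.0024  0.0012 -1.    ]
twist 0.0 then travel cm xy [ 0.05 -0.21]
yellow n 167 155 z pct [0.0365 0.045  0.0464 0.0474] top [0.5202 0.3399] [39.9 32.6] 1.271
slope [-0.004  0.013  0.045]
```

Emit:
step_arm([
  {"travel": [0, -0.1, 0.3], "twist": 0, "hand": 0.3},
  {"travel": [0, 0, 0.3], "twist": 0, "hand": 0.3},
  {"travel": [0, 0, 0.1], "twist": 0, "hand": 0.3},
  {"travel": [0, 0, 0], "twist": 0, "hand": 0.3},
  {"travel": [0, 0, 0], "twist": 0, "hand": 0.3},
  {"travel": [0, 0, 0], "twist": 0, "hand": 0.3},
])

```text
time_s: 11.3
eef_pos: [0.5473, 0.3228, 0.0109]
tool_rot: [0.149, 0.989, 0.0, 0.0]
ft_force: [-1.5, -0.4, 5.6]
width: 0.578
grasp_force: 31.7
```

```bash
python3 go.py t; python3 see.py yellow
```

```text
t 11.3 eef [0.5473 0.3228 0.0109] F [-1.5 -0.4  5.6] w 0.578 g 31.7 q6 -0.82 tilt [ 8.e-04  3.e-04 -1.e+00]
twist 0.0 then travel cm xy [-0.01 -0.05]
yellow n 167 156 z pct [0.0236 0.0367 0.0384 0.0391] top [0.5186 0.3391] [39.2 31.4] 1.261
slope [-0.003  0.001  0.037]
```

Emit:
step_arm([
  {"travel": [0, 0, 0], "twist": 0, "hand": 0.75},
  {"travel": [0, 0, 0], "twist": 0, "hand": 1},
  {"travel": [0, 0, 0], "twist": 0, "hand": 1},
  {"travel": [0, 0, 0], "twist": 0, "hand": 1},
  {"travel": [0, 0, 0], "twist": 0, "hand": 1},
  {"travel": [0, 0, 0], "twist": 0, "hand": 1},
  {"travel": [0, 0, -1], "twist": 0, "hand": 1},
  {"travel": [0, 0, -3], "twist": 0, "hand": 1},
  {"travel": [0, 0, -4], "twist": 0, "hand": 1},
  {"travel": [0, 0, -4], "twist": 0, "hand": 1},
])

```text
time_s: 12.18
eef_pos: [0.5453, 0.3216, 0.1301]
tool_rot: [0.149, 0.989, -0.001, -0.002]
ft_force: [0.3, 0.1, -0.6]
width: 0.999
grasp_force: 0.0
```

```bash
python3 go.py b; python3 see.py yellow
```

```text
t 12.18 eef [0.5453 0.3216 0.1301] F [ 0.3  0.1 -0.6] w 0.999 g 0.0 q6 -0.82 tilt [-0.0038 -0.0021 -1.    ]
twist -0.346 then travel cm xy [ 12.4  -20.13]
yellow n 277 250 z pct [0.0141 0.0367 0.0382 0.039 ] top [0.5263 0.33  ] [52.9 51.6] 1.249
slope [-0.003 -0.002  0.037]
```

Emit:
step_arm([
  {"travel": [0, 0, 0], "twist": -0.115, "hand": 1},
  {"travel": [0, 0, 0], "twist": -0.115, "hand": 1},
  {"travel": [0, 0, 0], "twist": -0.116, "hand": 1},
  {"travel": [2, -3.3, 0], "twist": 0, "hand": 1},
  {"travel": [2, -3.3, 0], "twist": 0, "hand": 1},
  {"travel": [2, -3.3, 0], "twist": 0, "hand": 1},
  {"travel": [2, -3.3, 0], "twist": 0, "hand": 1},
  {"travel": [2, -3.3, 0], "twist": 0, "hand": 1},
  {"travel": [2, -3.3, 0], "twist": 0, "hand": 1},
  {"travel": [0.4, -0.3, 0], "twist": 0, "hand": 1},
])

```text
time_s: 13.07
eef_pos: [0.4293, 0.112, 0.1294]
tool_rot: [-0.022, 1.0, -0.001, -0.001]
ft_force: [-0.6, 0.1, 0.5]
width: 1.001
grasp_force: 0.0
```

Emit:
step_arm([
  {"travel": [0, 0, 3], "twist": 0, "hand": 1},
  {"travel": [0, 0, 3], "twist": 0, "hand": 1},
  {"travel": [0, 0, 2.5], "twist": 0, "hand": 1},
  {"travel": [0, 0, 0], "twist": 0, "hand": 1},
  {"travel": [0, 0, 0], "twist": 0, "hand": 1},
  {"travel": [0, 0, 0], "twist": 0, "hand": 1},
  {"travel": [0, 0, 0], "twist": 0, "hand": 1},
  {"travel": [0, 0, 0], "twist": 0, "hand": 1},
])

```text
time_s: 13.73
eef_pos: [0.4339, 0.1165, 0.0471]
tool_rot: [-0.023, 1.0, 0.0, 0.002]
ft_force: [-0.5, 0.5, 0.5]
width: 1.0
grasp_force: 0.0
```

```bash
python3 go.py b; python3 see.py yellow; python3 see.py yellow top; python3 see.py green top;python3 see.py green
```

```text
t 13.73 eef [0.4339 0.1165 0.0471] F [-0.5  0.5  0.5] w 1.0 g 0.0 q6 -1.47 tilt [ 3.2e-03  4.0e-04 -1.0e+00]
twist 0.0 then travel cm xy [ 0.33 -0.15]
yellow n 662 598 z pct [0.0006 0.0366 0.0383 0.0392] top [0.5461 0.3232] [94.7 53.1] -0.302
slope [0.003 0.006 0.037]
yellow n 458 300 z pct [0.0303 0.0381 0.042  0.0442] top [0.5455 0.3227] [94.7 52.9] -0.303
slope [-0.002 -0.01   0.04 ]
green n 270 188 z pct [0.0367 0.0461 0.0496 0.0518] top [0.5471 0.322 ] [140.6  71.6] -0.292
slope [0.001 0.003 0.048]
green n 884 471 z pct [0.0094 0.0419 0.0458 0.0468] top [0.5479 0.323 ] [141.7  73. ] -0.297
slope [-0.001 -0.     0.044]
```

Emit:
step_arm([
  {"travel": [0.2, -0.1, 1.5], "twist": 0, "hand": 1},
  {"travel": [0, 0, 1.5], "twist": 0, "hand": 1},
  {"travel": [0, 0, 1], "twist": 0, "hand": 1},
  {"travel": [0, 0, 0.5], "twist": 0, "hand": 1},
  {"travel": [0, 0, 0], "twist": 0, "hand": 1},
  {"travel": [0, 0, 0], "twist": 0, "hand": 1},
  {"travel": [0, 0, 0], "twist": 0, "hand": 1},
  {"travel": [0, 0, 0], "twist": 0, "hand": 1},
])

```text
time_s: 14.6
eef_pos: [0.4311, 0.1152, 0.001]
tool_rot: [-0.023, 1.0, 0.0, 0.001]
ft_force: [0.2, 1.2, -0.2]
width: 1.0
grasp_force: 0.0
```

```bash
python3 go.py b; python3 tip.py
```

```text
t 14.6 eef [0.4311 0.1152 0.001 ] F [ 0.2  1.2 -0.2] w 1.0 g 0.0 q6 -1.47 tilt [ 1.4e-03  2.0e-04 -1.0e+00]
twist 0.0 then travel cm xy [ 0.05 -0.03]
side y 1 n 106 finger y mm 63.1 x mm 0.4 tool z of pts [-62.5 -57.4 -39.4 -19.2 -15.8 -12.8] world z min 0.0138
side y -1 n 81 finger y mm -46.2 x mm 0.0 tool z of pts [-48.5 -43.8 -29.4 -13.4  -9.3  -6.7] world z min 0.0077
eef [0.4311 0.1152 0.001 ] F [ 0.2  1.2 -0.2]
```

Emit:
step_arm([
  {"travel": [0, 0, 0.35], "twist": 0, "hand": 1},
  {"travel": [0, 0, 0], "twist": 0, "hand": 0.3},
  {"travel": [0, 0, 0], "twist": 0, "hand": 0.3},
  {"travel": [0, 0, 0], "twist": 0, "hand": 0.3},
  {"travel": [0, 0, 0], "twist": 0, "hand": 0.3},
  {"travel": [0, 0, 0], "twist": 0, "hand": 0.3},
  {"travel": [0, 0, 0], "twist": 0, "hand": 0.3},
  {"travel": [0, 0, 0], "twist": 0, "hand": 0.3},
  {"travel": [0, 0, 0], "twist": 0, "hand": 0.3},
  {"travel": [0, 0, 0], "twist": 0, "hand": 0.3},
])

```text
time_s: 15.48
eef_pos: [0.4303, 0.115, -0.0033]
tool_rot: [-0.023, 1.0, -0.0, 0.0]
ft_force: [-0.1, 0.5, 0.4]
width: 0.577
grasp_force: 30.0
```

```bash
python3 go.py t
```

```text
t 15.48 eef [ 0.4303  0.115  -0.0033] F [-0.1  0.5  0.4] w 0.577 g 30.0 q6 -1.47 tilt [ 1.e-04 -0.e+00 -1.e+00]
twist 0.346 then travel cm xy [-5.04 23.25]
```

Emit:
step_arm([
  {"travel": [0, 0, -0.7], "twist": 0, "hand": 0.3},
  {"travel": [0, 0, -1.5], "twist": 0, "hand": 0.3},
  {"travel": [0, 0, -2.5], "twist": 0, "hand": 0.3},
  {"travel": [0, 0, -3], "twist": 0, "hand": 0.3},
  {"travel": [0, 0, -3], "twist": 0.08, "hand": 0.3},
  {"travel": [0, 0, -1.8], "twist": 0.08, "hand": 0.3},
  {"travel": [0, 0, -0.5], "twist": 0.08, "hand": 0.3},
  {"travel": [0, 0, 0], "twist": 0.08, "hand": 0.3},
  {"travel": [0, 0, 0], "twist": 0.026, "hand": 0.3},
  {"travel": [-0.2, 1, 0], "twist": 0, "hand": 0.3},
])

```text
time_s: 16.32
eef_pos: [0.435, 0.1234, 0.1272]
tool_rot: [0.15, 0.989, -0.0, 0.0]
ft_force: [0.2, -0.1, -0.9]
width: 0.577
grasp_force: 30.0
```

Emit:
step_arm([
  {"travel": [-0.4, 2, 0], "twist": 0, "hand": 0.3},
  {"travel": [-0.7, 3, 0], "twist": 0, "hand": 0.3},
  {"travel": [-0.8, 3.5, 0], "twist": 0, "hand": 0.3},
  {"travel": [-0.8, 3.5, 0], "twist": 0, "hand": 0.3},
  {"travel": [-0.8, 3.5, 0], "twist": 0, "hand": 0.3},
  {"travel": [-0.7, 3.3, 0], "twist": 0, "hand": 0.3},
  {"travel": [-0.4, 2, 0], "twist": 0, "hand": 0.3},
  {"travel": [-0.2, 1.2, 0], "twist": 0, "hand": 0.3},
  {"travel": [0, 0.2, 0], "twist": 0, "hand": 0.3},
  {"travel": [0, 0, 0], "twist": 0, "hand": 0.3},
])

```text
time_s: 17.15
eef_pos: [0.5462, 0.3228, 0.126]
tool_rot: [0.148, 0.989, -0.0, -0.0]
ft_force: [-0.2, -1.0, -1.2]
width: 0.575
grasp_force: 30.0
```

Emit:
step_arm([
  {"travel": [0, 0, 0], "twist": 0, "hand": 0.3},
  {"travel": [0, 0, 1.5], "twist": 0, "hand": 0.3},
  {"travel": [0, 0, 2.5], "twist": 0, "hand": 0.3},
  {"travel": [0, 0, 2], "twist": 0, "hand": 0.3},
  {"travel": [0, 0, 1], "twist": 0, "hand": 0.3},
  {"travel": [0, 0, 0], "twist": 0, "hand": 0.3},
  {"travel": [0, 0, 0], "twist": 0, "hand": 0.3},
  {"travel": [0, 0, 0], "twist": 0, "hand": 0.3},
  {"travel": [0, 0, 0], "twist": 0, "hand": 0.3},
])

```text
time_s: 17.9
eef_pos: [0.5478, 0.3224, 0.0587]
tool_rot: [0.149, 0.989, 0.001, 0.001]
ft_force: [0.5, -0.7, -1.3]
width: 0.58
grasp_force: 30.0
```

```bash
python3 go.py t; python3 see.py blue
```

```text
t 17.9 eef [0.5478 0.3224 0.0587] F [ 0.5 -0.7 -1.3] w 0.58 g 30.0 q6 -0.82 tilt [ 0.0027  0.0013 -1.    ]
twist 0.0 then travel cm xy [ 0.06 -0.03]
blue n 565 429 z pct [0.0689 0.0832 0.0849 0.0858] top [0.5471 0.323 ] [95.  54.8] -0.319
slope [ 0.004 -0.001  0.084]
```

Emit:
step_arm([
  {"travel": [0, 0, 0.8], "twist": 0, "hand": 0.3},
  {"travel": [0, 0, 0.8], "twist": 0, "hand": 0.3},
  {"travel": [0, 0, 0.5], "twist": 0, "hand": 0.3},
  {"travel": [0, 0, 0.2], "twist": 0, "hand": 0.3},
  {"travel": [0, 0, 0], "twist": 0, "hand": 0.3},
  {"travel": [0, 0, 0], "twist": 0, "hand": 0.3},
  {"travel": [0, 0, 0], "twist": 0, "hand": 0.3},
  {"travel": [0, 0, 0], "twist": 0, "hand": 0.3},
])

```text
time_s: 18.62
eef_pos: [0.5461, 0.3217, 0.0335]
tool_rot: [0.149, 0.989, -0.0, -0.001]
ft_force: [-3.1, -1.8, 5.7]
width: 0.576
grasp_force: 30.0
```

```bash
python3 go.py t; python3 see.py blue
```

```text
t 18.62 eef [0.5461 0.3217 0.0335] F [-3.1 -1.8  5.7] w 0.576 g 30.0 q6 -0.82 tilt [-1.2e-03 -6.0e-04 -1.0e+00]
twist 0.0 then travel cm xy [-0.09  0.09]
blue n 540 420 z pct [0.0447 0.0583 0.0602 0.0614] top [0.5458 0.3224] [95.6 54.8] -0.315
slope [ 0.006 -0.002  0.059]
```

Emit:
step_arm([
  {"travel": [0, 0, 0], "twist": 0, "hand": 0.75},
  {"travel": [0, 0, 0], "twist": 0, "hand": 1},
  {"travel": [0, 0, 0], "twist": 0, "hand": 1},
  {"travel": [0, 0, 0], "twist": 0, "hand": 1},
  {"travel": [0, 0, 0], "twist": 0, "hand": 1},
  {"travel": [0, 0, 0], "twist": 0, "hand": 1},
  {"travel": [0, 0, -1], "twist": 0, "hand": 1},
  {"travel": [0, 0, -3], "twist": 0, "hand": 1},
  {"travel": [0, 0, -4], "twist": 0, "hand": 1},
  {"travel": [0, 0, -2], "twist": 0, "hand": 1},
])

```text
time_s: 19.5
eef_pos: [0.5481, 0.3227, 0.139]
tool_rot: [0.149, 0.989, 0.001, 0.002]
ft_force: [0.1, 0.0, 2.0]
width: 1.001
grasp_force: 0.0
```

```bash
python3 go.py m; python3 see.py blue
```

```text
t 19.5 eef [0.5481 0.3227 0.139 ] F [0.1 0.  2. ] w 1.001 g 0.0 q6 -0.82 tilt [ 0.0042  0.0021 -1.    ]
twist -0.68 then travel cm xy [ 11.01 -44.32]
blue n 889 691 z pct [0.0447 0.0581 0.06   0.0609] top [0.5455 0.3226] [95.5 54.5] -0.297
slope [-0.002 -0.005  0.059]
```

Emit:
step_arm([
  {"travel": [0, 0, 0], "twist": -0.114, "hand": 1},
  {"travel": [0, 0, 0], "twist": -0.114, "hand": 1},
  {"travel": [0, 0, 0], "twist": -0.113, "hand": 1},
  {"travel": [0, 0, 0], "twist": -0.113, "hand": 1},
  {"travel": [0, 0, 0], "twist": -0.113, "hand": 1},
  {"travel": [0, 0, 0], "twist": -0.113, "hand": 1},
  {"travel": [0.9, -3.6, 0], "twist": 0, "hand": 1},
  {"travel": [0.9, -3.6, 0], "twist": 0, "hand": 1},
  {"travel": [0.9, -3.6, 0], "twist": 0, "hand": 1},
  {"travel": [0.9, -3.6, 0], "twist": 0, "hand": 1},
])

```text
time_s: 20.38
eef_pos: [0.5666, 0.1736, 0.1342]
tool_rot: [-0.189, 0.982, -0.0, 0.0]
ft_force: [-0.3, -0.4, 0.4]
width: 1.003
grasp_force: 0.0
```

Emit:
step_arm([
  {"travel": [0.9, -3.6, 0], "twist": 0, "hand": 1},
  {"travel": [0.9, -3.6, 0], "twist": 0, "hand": 1},
  {"travel": [0.9, -3.6, 0], "twist": 0, "hand": 1},
  {"travel": [0.9, -3.6, 0], "twist": 0, "hand": 1},
  {"travel": [0.9, -3.6, 0], "twist": 0, "hand": 1},
  {"travel": [0.9, -3.6, 0], "twist": 0, "hand": 1},
  {"travel": [0.9, -3.6, 0], "twist": 0, "hand": 1},
  {"travel": [0.9, -3.6, 0], "twist": 0, "hand": 1},
  {"travel": [0.2, -1.1, 0], "twist": 0, "hand": 1},
  {"travel": [0, 0, 2], "twist": 0, "hand": 1},
])

```text
time_s: 21.22
eef_pos: [0.612, -0.1348, 0.1187]
tool_rot: [-0.187, 0.982, -0.002, 0.004]
ft_force: [0.7, 0.1, 0.6]
width: 0.999
grasp_force: 0.0
```

Emit:
step_arm([
  {"travel": [0, 0, 3], "twist": 0, "hand": 1},
  {"travel": [0, 0, 3], "twist": 0, "hand": 1},
  {"travel": [0, 0, 1.5], "twist": 0, "hand": 1},
  {"travel": [0, 0, 0], "twist": 0, "hand": 1},
  {"travel": [0, 0, 0], "twist": 0, "hand": 1},
  {"travel": [0, 0, 0], "twist": 0, "hand": 1},
  {"travel": [0, 0, 0], "twist": 0, "hand": 1},
  {"travel": [0, 0, 0], "twist": 0, "hand": 1},
  {"travel": [0, 0, 0], "twist": 0, "hand": 1},
])

```text
time_s: 21.97
eef_pos: [0.6099, -0.1305, 0.0403]
tool_rot: [-0.189, 0.982, -0.001, 0.001]
ft_force: [0.7, 0.3, 0.8]
width: 1.0
grasp_force: 0.0
```

```bash
python3 go.py m; python3 tip.py
```

```text
t 21.97 eef [ 0.6099 -0.1305  0.0403] F [0.7 0.3 0.8] w 1.0 g 0.0 q6 -2.24 tilt [ 2.4e-03 -7.0e-04 -1.0e+00]
twist 0.0 then travel cm xy [-0.06  0.06]
side y 1 n 121 finger y mm 63.4 x mm -0.4 tool z of pts [-73.7 -67.7 -44.5 -19.2 -14.2  -4.9] world z min 0.0452
side y -1 n 33 finger y mm -46.5 x mm -0.1 tool z of pts [-73.2 -72.7 -64.4 -57.8 -56.9 -56.7] world z min 0.0971
eef [ 0.6099 -0.1305  0.0403] F [0.7 0.3 0.8]
```

Offset as before. Go to reported z≈-0.003.

Emit:
step_arm([
  {"travel": [0, 0, 1.5], "twist": 0, "hand": 1},
  {"travel": [0, 0, 1.5], "twist": 0, "hand": 1},
  {"travel": [0, 0, 0.8], "twist": 0, "hand": 1},
  {"travel": [0, 0, 0.2], "twist": 0, "hand": 1},
  {"travel": [0, 0, 0], "twist": 0, "hand": 1},
  {"travel": [0, 0, 0], "twist": 0, "hand": 1},
  {"travel": [0, 0, 0], "twist": 0, "hand": 1},
  {"travel": [0, 0, 0], "twist": 0, "hand": 1},
])

```text
time_s: 22.68
eef_pos: [0.6096, -0.1305, -0.0003]
tool_rot: [-0.189, 0.982, -0.0, 0.001]
ft_force: [-0.1, 0.2, -0.0]
width: 0.999
grasp_force: 0.0
```

```bash
python3 go.py m
```

```text
t 22.68 eef [ 6.096e-01 -1.305e-01 -3.000e-04] F [-0.1  0.2 -0. ] w 0.999 g 0.0 q6 -2.24 tilt [ 1.5e-03 -5.0e-04 -1.0e+00]
twist 0.0 then travel cm xy [-0.08  0.05]
```

Emit:
step_arm([
  {"travel": [-0.05, 0.05, 0.2], "twist": 0, "hand": 1},
  {"travel": [0, 0, 0], "twist": 0, "hand": 0.3},
  {"travel": [0, 0, 0], "twist": 0, "hand": 0.3},
  {"travel": [0, 0, 0], "twist": 0, "hand": 0.3},
  {"travel": [0, 0, 0], "twist": 0, "hand": 0.3},
  {"travel": [0, 0, 0], "twist": 0, "hand": 0.3},
  {"travel": [0, 0, 0], "twist": 0, "hand": 0.3},
  {"travel": [0, 0, 0], "twist": 0, "hand": 0.3},
  {"travel": [0, 0, 0], "twist": 0, "hand": 0.3},
  {"travel": [0, 0, 0], "twist": 0, "hand": 0.3},
])

```text
time_s: 23.52
eef_pos: [0.6091, -0.1297, -0.0034]
tool_rot: [-0.189, 0.982, -0.0, 0.0]
ft_force: [-0.2, -0.8, 0.6]
width: 0.575
grasp_force: 30.0
```

```bash
python3 go.py t
```

```text
t 23.52 eef [ 0.6091 -0.1297 -0.0034] F [-0.2 -0.8  0.6] w 0.575 g 30.0 q6 -2.24 tilt [ 0.e+00 -1.e-04 -1.e+00]
twist 0.68 then travel cm xy [19.28 41.35]
```

Emit:
step_arm([
  {"travel": [0, 0, -0.7], "twist": 0, "hand": 0.3},
  {"travel": [0, 0, -1.5], "twist": 0, "hand": 0.3},
  {"travel": [0, 0, -2.5], "twist": 0, "hand": 0.3},
  {"travel": [0, 0, -3], "twist": 0, "hand": 0.3},
  {"travel": [0, 0, -3], "twist": 0.1, "hand": 0.3},
  {"travel": [0, 0, -2.3], "twist": 0.1, "hand": 0.3},
  {"travel": [0, 0, -1.5], "twist": 0.12, "hand": 0.3},
  {"travel": [0, 0, 0], "twist": 0.12, "hand": 0.3},
  {"travel": [0, 0, 0], "twist": 0.12, "hand": 0.3},
  {"travel": [0, 0, 0], "twist": 0.12, "hand": 0.3},
])

```text
time_s: 24.35
eef_pos: [0.6093, -0.1296, 0.1427]
tool_rot: [0.152, 0.988, -0.0, 0.001]
ft_force: [1.0, 0.7, -0.9]
width: 0.576
grasp_force: 30.0
```

Emit:
step_arm([
  {"travel": [0.4, 1, 0], "twist": 0, "hand": 0.3},
  {"travel": [0.9, 2, 0], "twist": 0, "hand": 0.3},
  {"travel": [1.4, 3, 0], "twist": 0, "hand": 0.3},
  {"travel": [1.6, 3.4, 0], "twist": 0, "hand": 0.3},
  {"travel": [1.6, 3.4, 0], "twist": 0, "hand": 0.3},
  {"travel": [1.6, 3.4, 0], "twist": 0, "hand": 0.3},
  {"travel": [1.6, 3.4, 0], "twist": 0, "hand": 0.3},
  {"travel": [1.6, 3.4, 0], "twist": 0, "hand": 0.3},
  {"travel": [1.6, 3.4, 0], "twist": 0, "hand": 0.3},
  {"travel": [1.6, 3.4, 0], "twist": 0, "hand": 0.3},
])

```text
time_s: 25.18
eef_pos: [0.5632, 0.1986, 0.1419]
tool_rot: [0.147, 0.989, 0.0, -0.0]
ft_force: [0.1, -0.8, -0.9]
width: 0.576
grasp_force: 30.0
```

```bash
python3 go.py t
```

```text
t 25.18 eef [0.5632 0.1986 0.1419] F [ 0.1 -0.8 -0.9] w 0.576 g 30.0 q6 -1.02 tilt [-1.e-04  2.e-04 -1.e+00]
twist 0.005 then travel cm xy [ 5.18 11.34]
```

Emit:
step_arm([
  {"travel": [1.6, 3.4, 0], "twist": 0, "hand": 0.3},
  {"travel": [1.4, 3, 0], "twist": 0, "hand": 0.3},
  {"travel": [1.2, 2.5, 0], "twist": 0, "hand": 0.3},
  {"travel": [0.8, 1.8, 0], "twist": 0, "hand": 0.3},
  {"travel": [0.3, 0.8, 0], "twist": 0, "hand": 0.3},
  {"travel": [0, 0, 1], "twist": 0, "hand": 0.3},
  {"travel": [0, 0, 2], "twist": 0, "hand": 0.3},
  {"travel": [0, 0, 2], "twist": 0, "hand": 0.3},
  {"travel": [0, 0, 1], "twist": 0, "hand": 0.3},
  {"travel": [0, 0, 0], "twist": 0, "hand": 0.3},
])

```text
time_s: 26.02
eef_pos: [0.5455, 0.3193, 0.0775]
tool_rot: [0.149, 0.989, -0.002, -0.003]
ft_force: [-0.2, -0.5, -2.0]
width: 0.575
grasp_force: 30.0
```

Emit:
step_arm([
  {"travel": [0, 0, 0], "twist": 0, "hand": 0.3},
  {"travel": [0, 0, 0], "twist": 0, "hand": 0.3},
  {"travel": [0, 0, 0], "twist": 0, "hand": 0.3},
  {"travel": [0, 0, 0], "twist": 0, "hand": 0.3},
])

```text
time_s: 26.35
eef_pos: [0.5487, 0.3219, 0.0832]
tool_rot: [0.149, 0.989, 0.001, 0.001]
ft_force: [0.5, 0.3, -1.0]
width: 0.579
grasp_force: 30.0
```

```bash
python3 go.py t; python3 see.py magenta
```

```text
t 26.35 eef [0.5487 0.3219 0.0832] F [ 0.5  0.3 -1. ] w 0.579 g 30.0 q6 -0.82 tilt [ 0.0022  0.001  -1.    ]
twist 0.0 then travel cm xy [ 0.15 -0.01]
magenta n 604 441 z pct [0.0908 0.1076 0.1095 0.1106] top [0.5487 0.3225] [94.9 55.1] -0.29
slope [ 0.007 -0.001  0.108]
```

Emit:
step_arm([
  {"travel": [0.1, 0, 0.8], "twist": 0, "hand": 0.3},
  {"travel": [0, 0, 0.8], "twist": 0, "hand": 0.3},
  {"travel": [0, 0, 0.6], "twist": 0, "hand": 0.3},
  {"travel": [0, 0, 0.3], "twist": 0, "hand": 0.3},
  {"travel": [0, 0, 0], "twist": 0, "hand": 0.3},
  {"travel": [0, 0, 0], "twist": 0, "hand": 0.3},
  {"travel": [0, 0, 0], "twist": 0, "hand": 0.3},
  {"travel": [0, 0, 0], "twist": 0, "hand": 0.3},
  {"travel": [0, 0, 0], "twist": 0, "hand": 0.3},
])

```text
time_s: 27.15
eef_pos: [0.5466, 0.3219, 0.0564]
tool_rot: [0.149, 0.989, -0.0, -0.0]
ft_force: [0.2, 0.3, -1.3]
width: 0.578
grasp_force: 30.0
```

```bash
python3 go.py t; python3 see.py magenta
```

```text
t 27.15 eef [0.5466 0.3219 0.0564] F [ 0.2  0.3 -1.3] w 0.578 g 30.0 q6 -0.82 tilt [-2.e-04 -1.e-04 -1.e+00]
twist 0.0 then travel cm xy [-0.04  0.05]
magenta n 587 427 z pct [0.0652 0.081  0.0829 0.0839] top [0.5478 0.3217] [97.7 55.2] -0.313
slope [0.001 0.001 0.081]
```

About 1 mm left; press on lightly, then release.

Emit:
step_arm([
  {"travel": [0, 0, 0.1], "twist": 0, "hand": 0.3},
  {"travel": [0, 0, 0], "twist": 0, "hand": 0.3},
  {"travel": [0, 0, 0], "twist": 0, "hand": 0.3},
  {"travel": [0, 0, 0], "twist": 0, "hand": 0.3},
])

```text
time_s: 27.53
eef_pos: [0.5467, 0.3219, 0.0556]
tool_rot: [0.149, 0.989, -0.0, -0.0]
ft_force: [-0.3, 0.3, -0.3]
width: 0.581
grasp_force: 30.0
```

Emit:
step_arm([
  {"travel": [0, 0, 0], "twist": 0, "hand": 0.75},
  {"travel": [0, 0, 0], "twist": 0, "hand": 1},
  {"travel": [0, 0, 0], "twist": 0, "hand": 1},
  {"travel": [0, 0, 0], "twist": 0, "hand": 1},
  {"travel": [0, 0, 0], "twist": 0, "hand": 1},
  {"travel": [0, 0, 0], "twist": 0, "hand": 1},
  {"travel": [0, 0, -1], "twist": 0, "hand": 1},
  {"travel": [0, 0, -3], "twist": 0, "hand": 1},
  {"travel": [0, 0, -3], "twist": 0, "hand": 1},
  {"travel": [0, 0, -2], "twist": 0, "hand": 1},
])

```text
time_s: 28.37
eef_pos: [0.5476, 0.3224, 0.1494]
tool_rot: [0.149, 0.989, 0.001, 0.001]
ft_force: [0.0, 0.0, 0.4]
width: 0.997
grasp_force: 0.0
```

```bash
python3 go.py c; python3 see.py magenta
```

```text
t 28.37 eef [0.5476 0.3224 0.1494] F [0.  0.  0.4] w 0.997 g 0.0 q6 -0.82 tilt [ 0.0026  0.0013 -1.    ]
twist -0.22 then travel cm xy [ -9.94 -19.18]
magenta n 934 690 z pct [0.0637 0.08   0.082  0.083 ] top [0.547  0.3225] [95.1 55. ] -0.304
slope [-0.002 -0.005  0.081]
```

Emit:
step_arm([
  {"travel": [0, 0, 0], "twist": -0.11, "hand": 1},
  {"travel": [0, 0, 0], "twist": -0.11, "hand": 1},
  {"travel": [-1.65, -3.2, 0], "twist": 0, "hand": 1},
  {"travel": [-1.65, -3.2, 0], "twist": 0, "hand": 1},
  {"travel": [-1.65, -3.2, 0], "twist": 0, "hand": 1},
  {"travel": [-1.65, -3.2, 0], "twist": 0, "hand": 1},
  {"travel": [-1.65, -3.2, 0], "twist": 0, "hand": 1},
  {"travel": [-1.65, -3.2, 0], "twist": 0, "hand": 1},
  {"travel": [0, 0, 2], "twist": 0, "hand": 1},
  {"travel": [0, 0, 3], "twist": 0, "hand": 0.7},
])

```text
time_s: 29.25
eef_pos: [0.6343, 0.1204, 0.1001]
tool_rot: [0.042, 0.999, 0.001, 0.004]
ft_force: [-0.4, 0.7, -0.3]
width: 0.966
grasp_force: 0.0
```

Emit:
step_arm([
  {"travel": [0, 0, 3], "twist": 0, "hand": 0.7},
  {"travel": [0, 0, 1], "twist": 0, "hand": 0.7},
  {"travel": [0, 0, 0], "twist": 0, "hand": 0.7},
  {"travel": [0, 0, 0], "twist": 0, "hand": 0.7},
  {"travel": [0, 0, 0], "twist": 0, "hand": 0.7},
  {"travel": [0, 0, 0], "twist": 0, "hand": 0.7},
  {"travel": [0, 0, 0], "twist": 0, "hand": 0.7},
  {"travel": [0, 0, 0], "twist": 0, "hand": 0.7},
])

```text
time_s: 29.92
eef_pos: [0.6311, 0.123, 0.0573]
tool_rot: [0.04, 0.999, 0.0, 0.001]
ft_force: [-0.2, -0.4, 0.6]
width: 0.701
grasp_force: 0.0
```

```bash
python3 go.py c; python3 tip.py; python3 see.py magenta; python3 see.py magenta top; python3 - <<'E'
from h import *; from workcell import ctrl
f=ctrl.grab_frame("side"); m=f["color"]; cv2.imwrite("pics/s4.png",cv2.resize(m[170:290,180:330],None,fx=4,fy=4))
E
```

```text
t 29.92 eef [0.6311 0.123  0.0573] F [-0.2 -0.4  0.6] w 0.701 g 0.0 q6 -1.38 tilt [ 2.4e-03  3.0e-04 -1.0e+00]
twist 0.0 then travel cm xy [-0.02  0.04]
side y 1 n 62 finger y mm 48.3 x mm 0.9 tool z of pts [-45.  -41.6 -29.2 -17.3 -15.4 -13.7] world z min 0.071
side y -1 n 90 finger y mm -32.5 x mm 2.7 tool z of pts [-87.7 -73.3 -41.9  -9.7  -5.3  -5. ] world z min 0.0622
eef [0.6311 0.123  0.0573] F [-0.2 -0.4  0.6]
magenta n 1013 755 z pct [0.0635 0.0802 0.082  0.0829] top [0.5474 0.3222] [96.4 55.3] -0.302
slope [ 0.001 -0.006  0.081]
magenta n 490 324 z pct [0.0732 0.082  0.0858 0.0878] top [0.5459 0.3216] [93.2 54.5] -0.289
slope [-0.004  0.003  0.084]
```

View pics/s4.png

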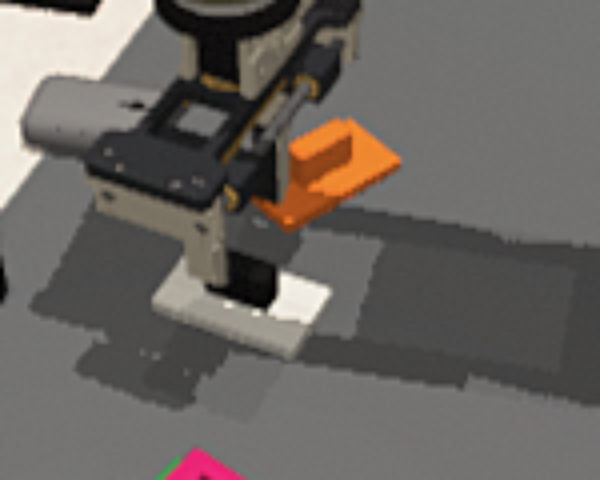

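The crop shows the open jaws over the aluminium plate's black handle at crop (245,285). The orange decoy at (330,170) and the mouse at (80,115) are clear of the fingers. Descend.

Emit:
step_arm([
  {"travel": [0, 0, 1.5], "twist": 0, "hand": 0.7},
  {"travel": [0, 0, 1.5], "twist": 0, "hand": 0.7},
  {"travel": [0, 0, 1], "twist": 0, "hand": 0.7},
  {"travel": [0, 0, 0.4], "twist": 0, "hand": 0.7},
  {"travel": [0, 0, 0], "twist": 0, "hand": 0.7},
  {"travel": [0, 0, 0], "twist": 0, "hand": 0.7},
  {"travel": [0, 0, 0], "twist": 0, "hand": 0.7},
  {"travel": [0, 0, 0], "twist": 0, "hand": 0.7},
])

```text
time_s: 30.78
eef_pos: [0.6308, 0.1228, 0.0126]
tool_rot: [0.04, 0.999, 0.0, 0.001]
ft_force: [0.7, -0.3, -0.7]
width: 0.701
grasp_force: 0.0
```

```bash
python3 go.py c; python3 tip.py
```

```text
t 30.78 eef [0.6308 0.1228 0.0126] F [ 0.7 -0.3 -0.7] w 0.701 g 0.0 q6 -1.38 tilt [ 1.5e-03  2.0e-04 -1.0e+00]
twist 0.0 then travel cm xy [-0.04  0.06]
side y 1 n 51 finger y mm 47.9 x mm 1.5 tool z of pts [-40.9 -36.8 -26.9 -15.3 -11.1  -9.3] world z min 0.0219
side y -1 n 76 finger y mm -32.5 x mm 3.1 tool z of pts [-81.5 -69.9 -37.7 -10.6  -7.3  -6.9] world z min 0.0195
eef [0.6308 0.1228 0.0126] F [ 0.7 -0.3 -0.7]
```

Emit:
step_arm([
  {"travel": [0, 0, 0.1], "twist": 0, "hand": 0},
  {"travel": [0, 0, 0], "twist": 0, "hand": 0},
  {"travel": [0, 0, 0], "twist": 0, "hand": 0},
  {"travel": [0, 0, 0], "twist": 0, "hand": 0},
  {"travel": [0, 0, 0], "twist": 0, "hand": 0},
  {"travel": [0, 0, 0], "twist": 0, "hand": 0},
  {"travel": [0, 0, 0], "twist": 0, "hand": 0},
  {"travel": [0, 0, 0], "twist": 0, "hand": 0},
  {"travel": [0, 0, 0], "twist": 0, "hand": 0},
  {"travel": [0, 0, 0], "twist": 0, "hand": 0},
])

```text
time_s: 31.67
eef_pos: [0.6301, 0.1226, 0.0107]
tool_rot: [0.04, 0.999, -0.0, 0.0]
ft_force: [0.4, -0.1, -0.1]
width: 0.196
grasp_force: 30.0
```

```bash
python3 go.py t
```

```text
t 31.67 eef [0.6301 0.1226 0.0107] F [ 0.4 -0.1 -0.1] w 0.196 g 30.0 q6 -1.38 tilt [ 0.e+00 -1.e-04 -1.e+00]
twist 0.22 then travel cm xy [13.82 16.62]
```

Emit:
step_arm([
  {"travel": [0, 0, -0.7], "twist": 0, "hand": 0},
  {"travel": [0, 0, -1.5], "twist": 0, "hand": 0},
  {"travel": [0, 0, -2.5], "twist": 0, "hand": 0},
  {"travel": [0, 0, -3], "twist": 0, "hand": 0},
  {"travel": [0, 0, -3], "twist": 0, "hand": 0},
  {"travel": [0, 0, -2.3], "twist": 0.07, "hand": 0},
  {"travel": [0, 0, -1], "twist": 0.08, "hand": 0},
  {"travel": [0, 0, 0], "twist": 0.07, "hand": 0},
  {"travel": [0.7, 0.8, 0], "twist": 0, "hand": 0},
  {"travel": [1.3, 1.6, 0], "twist": 0, "hand": 0},
])

```text
time_s: 32.5
eef_pos: [0.6184, 0.1504, 0.1517]
tool_rot: [0.15, 0.989, -0.0, 0.001]
ft_force: [0.4, 0.3, -2.2]
width: 0.191
grasp_force: 30.0
```

Emit:
step_arm([
  {"travel": [1.9, 2.3, 0], "twist": 0, "hand": 0},
  {"travel": [2.1, 2.5, 0], "twist": 0, "hand": 0},
  {"travel": [2.1, 2.5, 0], "twist": 0, "hand": 0},
  {"travel": [2.1, 2.5, 0], "twist": 0, "hand": 0},
  {"travel": [1.7, 2.1, 0], "twist": 0, "hand": 0},
  {"travel": [1.2, 1.5, 0], "twist": 0, "hand": 0},
  {"travel": [0.7, 0.8, 0], "twist": 0, "hand": 0},
  {"travel": [0, 0, 0], "twist": 0, "hand": 0},
  {"travel": [0, 0, 0], "twist": 0, "hand": 0},
  {"travel": [0, 0, 0], "twist": 0, "hand": 0},
])

```text
time_s: 33.33
eef_pos: [0.5476, 0.321, 0.1506]
tool_rot: [0.149, 0.989, -0.0, 0.0]
ft_force: [1.6, -0.0, -2.3]
width: 0.187
grasp_force: 30.0
```

Emit:
step_arm([
  {"travel": [0, 0, 1], "twist": 0, "hand": 0},
  {"travel": [0, 0, 1.5], "twist": 0, "hand": 0},
  {"travel": [0, 0, 1], "twist": 0, "hand": 0},
  {"travel": [0, 0, 0], "twist": 0, "hand": 0},
  {"travel": [0, 0, 0], "twist": 0, "hand": 0},
  {"travel": [0, 0, 0], "twist": 0, "hand": 0},
  {"travel": [0, 0, 0], "twist": 0, "hand": 0},
])

```text
time_s: 33.92
eef_pos: [0.5479, 0.3221, 0.1166]
tool_rot: [0.15, 0.989, 0.0, 0.001]
ft_force: [-0.1, -0.2, -2.7]
width: 0.191
grasp_force: 30.0
```

```bash
python3 go.py t; python3 see.py white side pics/s5.png
```

```text
t 33.92 eef [0.5479 0.3221 0.1166] F [-0.1 -0.2 -2.7] w 0.191 g 30.0 q6 -0.82 tilt [ 1.3e-03  6.0e-04 -1.0e+00]
twist -0.0 then travel cm xy [ 0.08 -0.  ]
white n 16271 1750 z pct [-0.0011  0.5151  0.5515  0.5611] top [0.5142 0.3092] [129.2 104.7] -1.155
slope [-0.029 -0.013  0.551]
```

View pics/s5.png

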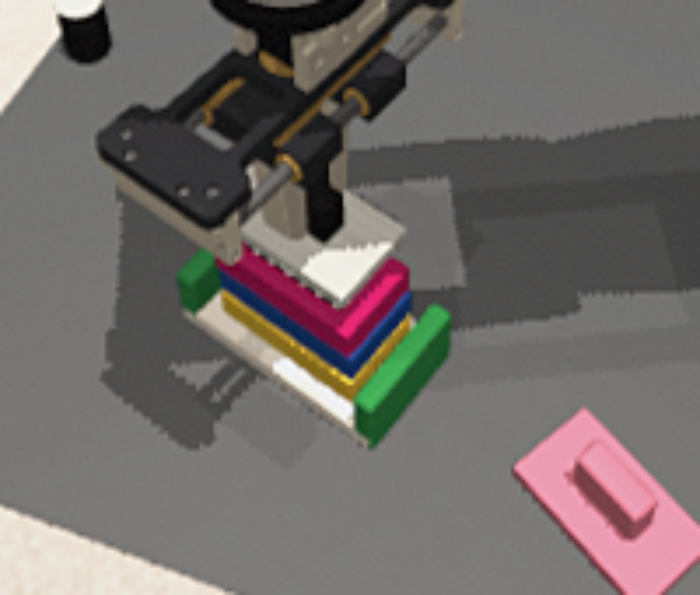

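The crop shows the plate held level at crop (325,245), just over the squared magenta/blue/yellow stack. Check its height by depth, then lower it.

```bash
cat > pl.py <<'E'
import sys; from h import *; from workcell import ctrl; from go import G
lo=float(sys.argv[1])
for n in("side","top"):
    f=ctrl.grab_frame(n); m,C=mask(f,'white',G['t'][:2],.1); P=C[m]; P=P[abs(P[:,2]-lo)<.008]
    if len(P)>20:
        A=np.c_[P[:,:2]-P[:,:2].mean(0),np.ones(len(P))]; print(n,len(P),np.median(P[:,2]).round(4),*rect(P),np.linalg.lstsq(A,P[:,2],rcond=None)[0].round(3))
E
python3 pl.py .116; python3 go.py t
```

```text
side 684 0.1158 [0.5478 0.3229] [92.7 54.8] -0.31 [ 0.007 -0.015  0.116]
top 149 0.1174 [0.5619 0.3193] [70.4 52.5] -0.337 [-0.005 -0.01   0.117]
t 34.07 eef [0.5477 0.3223 0.1165] F [-0.4  0.1 -2.5] w 0.194 g 30.0 q6 -0.82 tilt [ 1.2e-03  6.0e-04 -1.0e+00]
twist 0.0 then travel cm xy [ 0.05 -0.01]
```

Emit:
step_arm([
  {"travel": [0, 0, 0.6], "twist": 0, "hand": 0},
  {"travel": [0, 0, 0.8], "twist": 0, "hand": 0},
  {"travel": [0, 0, 0.5], "twist": 0, "hand": 0},
  {"travel": [0, 0, 0.2], "twist": 0, "hand": 0},
  {"travel": [0, 0, 0], "twist": 0, "hand": 0},
  {"travel": [0, 0, 0], "twist": 0, "hand": 0},
  {"travel": [0, 0, 0], "twist": 0, "hand": 0},
  {"travel": [0, 0, 0], "twist": 0, "hand": 0},
])

```text
time_s: 34.73
eef_pos: [0.5475, 0.3222, 0.0951]
tool_rot: [0.149, 0.989, 0.0, 0.0]
ft_force: [-0.3, -0.5, -2.4]
width: 0.191
grasp_force: 30.0
```

```bash
python3 pl.py .093; python3 go.py t
```

```text
side 645 0.0942 [0.5463 0.3232] [90.9 54.4] -0.311 [ 0.007 -0.017  0.094]
top 132 0.0956 [0.5625 0.3195] [67.  51.1] -0.339 [ 0.008 -0.015  0.096]
t 34.83 eef [0.5475 0.3222 0.0951] F [ 0.   0.3 -2.4] w 0.188 g 30.0 q6 -0.82 tilt [ 6.e-04  3.e-04 -1.e+00]
twist 0.0 then travel cm xy [0.03 0.  ]
```

Another 3–4 mm until contact.

Emit:
step_arm([
  {"travel": [0, 0, 0.2], "twist": 0, "hand": 0},
  {"travel": [0, 0, 0.1], "twist": 0, "hand": 0},
  {"travel": [0, 0, 0.05], "twist": 0, "hand": 0},
  {"travel": [0, 0, 0], "twist": 0, "hand": 0},
  {"travel": [0, 0, 0], "twist": 0, "hand": 0},
  {"travel": [0, 0, 0], "twist": 0, "hand": 0},
])

```text
time_s: 35.33
eef_pos: [0.5475, 0.3221, 0.0916]
tool_rot: [0.149, 0.989, 0.0, 0.0]
ft_force: [-1.9, -0.2, 3.9]
width: 0.193
grasp_force: 30.0
```

```bash
python3 go.py t
```

```text
t 35.33 eef [0.5475 0.3221 0.0916] F [-1.9 -0.2  3.9] w 0.193 g 30.0 q6 -0.82 tilt [ 5.e-04  2.e-04 -1.e+00]
twist 0.0 then travel cm xy [0.03 0.01]
```

Contact. Release, rise and move aside.

Emit:
step_arm([
  {"travel": [0, 0, 0], "twist": 0, "hand": 0.3},
  {"travel": [0, 0, 0], "twist": 0, "hand": 0.5},
  {"travel": [0, 0, 0], "twist": 0, "hand": 0.6},
  {"travel": [0, 0, 0], "twist": 0, "hand": 0.6},
  {"travel": [0, 0, 0], "twist": 0, "hand": 0.6},
  {"travel": [0, 0, 0], "twist": 0, "hand": 0.6},
  {"travel": [0, 0, -1], "twist": 0, "hand": 0.6},
  {"travel": [0, 0, -2.5], "twist": 0, "hand": 0.6},
  {"travel": [0, 0, -3.5], "twist": 0, "hand": 0.6},
  {"travel": [0, 0, -3], "twist": 0, "hand": 0.6},
])

```text
time_s: 36.17
eef_pos: [0.547, 0.3219, 0.1931]
tool_rot: [0.149, 0.989, -0.0, -0.0]
ft_force: [0.3, 0.2, 1.0]
width: 0.598
grasp_force: 0.0
```

Emit:
step_arm([
  {"travel": [0, -3.5, 0], "twist": 0, "hand": 0.6},
  {"travel": [0, -3.5, 0], "twist": 0, "hand": 0.6},
  {"travel": [0, -3.5, 0], "twist": 0, "hand": 0.6},
  {"travel": [0, -3.5, 0], "twist": 0, "hand": 0.6},
  {"travel": [0, -3.5, 0], "twist": 0, "hand": 0.6},
  {"travel": [0, -3.5, 0], "twist": 0, "hand": 0.6},
  {"travel": [0, 0, 0], "twist": 0, "hand": 0.6},
  {"travel": [0, 0, 0], "twist": 0, "hand": 0.6},
  {"travel": [0, 0, 0], "twist": 0, "hand": 0.6},
  {"travel": [0, 0, 0], "twist": 0, "hand": 0.6},
])

```text
time_s: 37.0
eef_pos: [0.4857, 0.1223, 0.1917]
tool_rot: [0.149, 0.989, 0.0, 0.0]
ft_force: [-0.9, 1.1, 0.4]
width: 0.605
grasp_force: 0.0
```

```bash
python3 pl.py .091; for c in magenta blue yellow; do python3 see.py $c side pics/s6.png; done; python3 go.py t
```

```text
side 971 0.0908 [0.5486 0.3225] [97.2 55.3] -0.3 [ 0.001 -0.013  0.091]
top 629 0.0926 [0.5479 0.3227] [96.6 55.3] -0.305 [0.005 0.003 0.093]
magenta n 311 128 z pct [0.0633 0.0733 0.0801 0.0821] top [0.5401 0.3457] [103.8  46.3] 0.238
slope [-0.011 -0.016  0.079]
blue n 239 114 z pct [0.0439 0.0525 0.0581 0.0596] top [0.5407 0.3455] [104.3  44. ] 0.206
slope [-0.016 -0.01   0.056]
yellow n 29 21 z pct [0.0229 0.0369 0.0404 0.0415] top [0.5296 0.3467] [87.7 40.1] 0.311
slope [ 0.014 -0.023  0.039]
t 37.25 eef [0.4853 0.1221 0.191 ] F [-0.4  0.3 -0.3] w 0.602 g 0.0 q6 -1.13 tilt [-4.e-04 -0.e+00 -1.e+00]
twist 0.001 then travel cm xy [-0.   20.95]
```

View pics/s6.png

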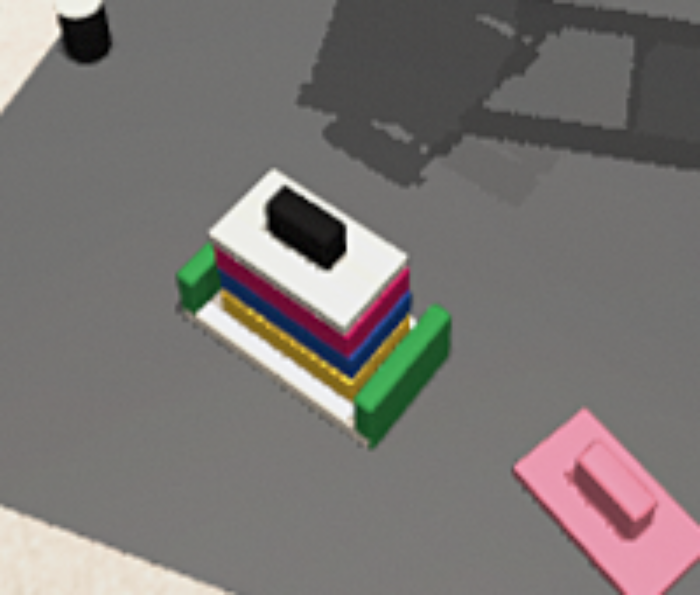

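The crop shows the finished stack at crop (310,290): yellow, blue, magenta and the cover with its handle up, square and centred between the green walls. The arm is clear.

```bash
python3 -c "
from workcell import ctrl
print(ctrl.hand_in())"
```

```text
the job is handed in; nothing more can be done
None
```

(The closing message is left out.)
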